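# Clamp down the lid of a wax-injector pot, evenly, by quarter turns

## Robot

A 6-joint arm with a two-finger parallel gripper is mounted at the origin on the work surface; the furniture and walls round the work are solid. World frame = base frame: x ahead of the robot, y to its left, z up, the work surface at z = 0. Lengths are in mm, angles in rad, forces in N, time in s.
With the tool pointing down it reaches from about 350 to 775 mm from the base axis. Payload 7.3 kg.
Tool frame: the origin (TCP) lies at the very end of the fingers, on their centre line; the grasp point (between the pads) lies 19 mm behind it; z points along the fingers, x is the direction in which the jaws open and shut, and the axes are right-handed (so a half turn about z gives the same grasp; the last joint's range is limited). The gripper opens to 92 mm and grips with 3 to 60 N. Pads are 19 mm wide; open, the fingers measure 130 mm over their backs; the gripper's body (75 mm by 190 mm) begins 47 mm behind the grasp point.
Start: joints at [-1.451, 0.342, 1.524, -0, 1.275, -0.146], TCP at [137.93, -506.577, 226.741] pointing down, gripper open.
Joint ranges: [-2.53, 2.53], [-0.77, 2.02], [0.04, 2.7], [-1, 4.14], [0.28, 2.66], [-3.11, 3.11]. Speed limits (rad/s): [2.57, 2.57, 3.14, 3.14, 3.14, 3.14].

## Interface

Orientations are given as [roll, pitch, yaw] about the fixed x, y, z axes, in that order (R = Rz(yaw) Ry(pitch) Rx(roll)).
In Python, from plant import bot, capture, camera_params gives the robot as it stands.
- The arm moves only by the shell command python3 -m jog 'ROWS' [OPENING]. ROWS is a JSON object of lists of equal length, an entry for each row: "xyz": the shift along the world's x, y, z as a fraction of full scale, a list of three; "angular": the turn, a rotation vector about the world's x, y, z as a fraction of full scale, a list of three. In form: {"xyz": [[x, y, z], ...], "angular": [[wx, wy, wz], ...]}. A call has 1 to 10 rows; each row shifts and turns the pose as measured when the row begins; what a row does not reach is not made up. Full scale, the value 1, is 2 cm for a shift and 6 degrees for a turn. A row lasts 1/10 s, in which the tool goes at most 50 mm and 8.59 degrees, less where a joint would pass 70% of its speed; a pose out of reach is approached as far as the arm can. A call with a number of a shift or a turn outside -1 to 1 is refused whole. A call with a gripper value outside its range is refused whole. OPENING is the closure, from -1 (fully open) to 1 (shut), set as the call begins (- or left out, the last holds). The fingers move at their own pace and stop on an object; the grip force is fixed at half the most. Time passes only in rows, so rows that do not move let the fingers close. It gives the time, the measured TCP pose, the force and the opening at its end, in the units of the state.
- bot.get_obs(): the state, without advancing time (a new reading comes with each control period).
- capture(name): name is "scene" or "top" or "wrist"; returns the picture (384x512x3 uint8, red, green, blue); there is no depth.
- camera_params(name): a dict with "fx", "fy", "cx", "cy" (pixels), "rvec" (rotation vector, rad) and "tvec" (3), from world to camera coordinates, as OpenCV has them. Camera axes: x right, y down, z forward; pixel columns grow to the right and rows downward; lengths in mm; the calibration is good to about 2 mm. A picture is of the moment at which its call begins: read the wrist's pose just before it. camera_params takes no time and is no camera call; for the wrist camera it gives the pose at the moment of the call.
- bot.close_job(): hands the job in, once; it reports no verdict.
The state is a dict: "time": time; "joint_positions": joint angles; "dq": joint speeds; "tau": joint torques, N m; "tool_pos": TCP position; "tcp_rot": TCP orientation; "contact_force": force on the tool from outside, world axes, zero at the start; "moment": the same for the moment, N m; "grip_width": finger opening in mm.
Only numpy, scipy, OpenCV 4.12 (cv2) and the standard library are available. Lean on these libraries where they do the work, as an engineer would, in place of code of your own. Each camera call takes 0.05 s, during which the arm holds its last target.

## Task

The lid of the wax pot lies loose under its three clamp screws: turn each screw clockwise until it just bites and you feel its foot begin to press on the lid. When all three are just biting, give each one a single quarter turn more, first the one above the brass nozzle and then round the rim clockwise as seen from above. Do not overtighten any of them, and leave the lid in its place and the bottle, the wax block and the cup where they stand.

Things in the scene. Friction and masses are not known exactly. Their poses are not given: they have to be found in the camera images.
- wax_pot: Fixed cream round pot on a black base, 158 mm across; origin at the centre of its underside, z up. Three dark steel clamps stand round it at own directions 180 deg (screw_a), +60 deg (screw_b), -60 deg (screw_c), screw axes 66 mm from the centre, uprights out to 95 mm; the arms' bosses end 144 mm above the bench. Its -x side (nozzle, gauge) faces the robot within 0.7 rad
- nozzle (a point): Tip of the brass nozzle, low on the pot's wall under screw_a, 109 mm out from the pot's centre and 48 mm above the bench
- lid: Loose round steel lid, 155 mm across, rim 12.5 mm thick, 2.2 kg, on the pot's rubber gasket, 1 mm clear of the clamp uprights; origin at the centre of its underside, 103 mm above the bench. The brass valve in its middle with its wire ring ends 144 mm above the bench. The gasket gives: past the bite a screw presses by about 40 N more per radian of turn (60 N per quarter turn)
- screw_a: First (above the nozzle) clamp screw, upright in its arm on the pot. Origin on its axis at the underside of its foot, z up the axis. Clockwise from above tightens and lowers it by 6 mm a turn. Its foot is a rubber pad 23 mm across, worn by an unknown amount, so it first bites anywhere within the first 1.8 rad of clockwise turn from the start: no pose tells that, it must be felt
- screw_b: Second (next clockwise) clamp screw, upright in its arm on the pot. Origin on its axis at the underside of its foot, z up the axis. Clockwise from above tightens and lowers it by 6 mm a turn. Worn by its own amount. Turning free takes 0.08 to 0.09 N m; past the bite the torque rises, by little over the first 0.3 rad (the lid settles), then by about 0.2 N m per rad. It stays as left. All three are alike in this
- screw_c: Third (next clockwise again) clamp screw, upright in its arm on the pot. Origin on its axis at the underside of its foot, z up the axis. Clockwise from above tightens and lowers it by 6 mm a turn. Foot, bite and torque are as told for screw_a and screw_b, but it is worn by its own amount
- tab_a (a point): Middle of the black thumb tab on screw_a, on the screw axis, 53.5 mm above the screw's origin. Tab: 9 mm thick along own x (its two flat faces), 32 mm wide along own y, 32 mm tall along z, edges rounded 3 mm; yellow mark on its +y wing. It turns and sinks with the screw
- tab_b (a point): Middle of the black thumb tab on screw_b, on the screw axis, 53.5 mm above the screw's origin. Tab: 9 mm thick along own x (its two flat faces), 32 mm wide along own y, 32 mm tall along z, edges rounded 3 mm; yellow mark on its +y wing. It turns and sinks with the screw
- tab_c (a point): Middle of the black thumb tab on screw_c, on the screw axis, 53.5 mm above the screw's origin. Tab: 9 mm thick along own x (its two flat faces), 32 mm wide along own y, 32 mm tall along z, edges rounded 3 mm; yellow mark on its +y wing. It turns and sinks with the screw
- dropper_bottle: Bystander: small clear plastic dropper bottle, 30x30x86 mm, standing loose to the right of the pot; origin at the centre of its underside
- wax_block: Bystander: dark red wax block, 67x99x21 mm, lying loose in front of the pot, to the left; origin at the centre of its underside
- alu_cup: Bystander: small white-grey metal cup, 57 mm across, 48 mm high, standing loose behind the pot; origin at the centre of its underside

How it is judged (in metres and radians):
On the way, in this order (a step that is already met when the one before it is completed fails the run):
1. all three screws just bite on the lid (none tightened further yet) (contact force between each of screw_a, screw_b, screw_c and lid above 2 N), for 0.2 s.
2. the first (above the nozzle) screw has had its quarter turn (contact force between screw_a and lid above 46 N), for 0.2 s.
3. the second screw has had its quarter turn (contact force between screw_b and lid above 46 N), for 0.2 s.
4. the third screw has had its quarter turn (contact force between screw_c and lid above 46 N), for 0.2 s.
At the end, for the whole second after the job is handed in: each of the three screws presses on the lid with 46 to 92 N (a light bite and a quarter turn, give or take some 25 degrees), the lid lies at rest within 6 mm of the pot's middle (contact force between screw_a and lid between 46 and 92 N and contact force between screw_b and lid between 46 and 92 N and contact force between screw_c and lid between 46 and 92 N and horizontal distance between lid and wax_pot below 0.006 m and angular speed of lid below 0.1 rad/s); the robot touches nothing.
It fails at once if a screw is overtightened (presses on the lid with over 115 N) (contact force between any of screw_a, screw_b, screw_c and lid above 115 N).
It fails at once if the bottle, the wax block or the cup is moved by over 20 mm (distance of any of dropper_bottle, wax_block, alu_cup from where it was at the start of the episode above 0.02 m).
It also fails if it takes over 72 s, if anything falls off the work surface, if the arm or the gripper's body presses on something with over 40 N, if the wrist force passes 120 N, or if a joint passes its speed limit or range.

## Working session

There is one attempt and no reset: what is moved stays moved. The work goes in short steps, Python scripts to look and compute and a shell command to move; the robot and the scene stay as the last step left them, time stands still between calls to the robot, and variables do not carry over. Pictures are saved under pics/ and viewed, and the job is handed in when it is done.

```bash
ls; mkdir -p pics; python3 - <<'E'
from plant import bot,capture,camera_params
import cv2
print(bot.get_obs())
for n in("scene","top","wrist"):
    p=camera_params(n);im=capture(n)
    cv2.imwrite(f"pics/{n}0.png",im[:,:,::-1]);print(n,p)
E
```

```text
pics
{'time': 0.0, 'joint_positions': array([-1.45096546e+00,  3.42718070e-01,  1.52505084e+00, -3.85474959e-05,
        1.27537254e+00, -1.46021364e-01]), 'dq': array([ 4.70113414e-04, -3.63428647e-04,  6.85527383e-05,  2.40912773e-04,
       -2.58080643e-03, -7.81904901e-04]), 'tau': array([ 8.73246427e-04, -4.31241417e+01, -2.44219798e+01,  7.18881330e-02,
        5.59620315e-02, -1.31634051e-04]), 'tool_pos': array([ 137.88295523, -506.13803119,  226.03556845]), 'tcp_rot': array([-3.14140377e+00,  1.53767061e-03, -1.30493270e+00]), 'contact_force': array([-0.35011695, -0.22124689, -0.21867673]), 'moment': array([ 0.03579255, -0.00741388, -0.00756127]), 'grip_width': 91.81824903482341}
scene {'fx': 362.93858496634175, 'fy': 362.93858496634175, 'cx': 254.68643845088206, 'cy': 196.3485681429814, 'rvec': array([ 2.03466653,  0.76020894, -0.41005969]), 'tvec': array([-417.57312988, -109.44858334, 1445.08734562])}
top {'fx': 403.68985384628843, 'fy': 403.68985384628843, 'cx': 255.2940215101841, 'cy': 188.13493637402522, 'rvec': array([ 2.21049723, -2.22175426,  0.07391617]), 'tvec': array([ -67.65109797,  565.0820339 , 1227.16004201])}
wrist {'fx': 308.0915871855224, 'fy': 308.0915871855224, 'cx': 255.05264948312558, 'cy': 187.40977680998472, 'rvec': array([-2.31314426,  1.76651236,  0.25035089]), 'tvec': array([-523.88451239,  -35.04662062,  389.88797922])}
```

View pics/scene0.png

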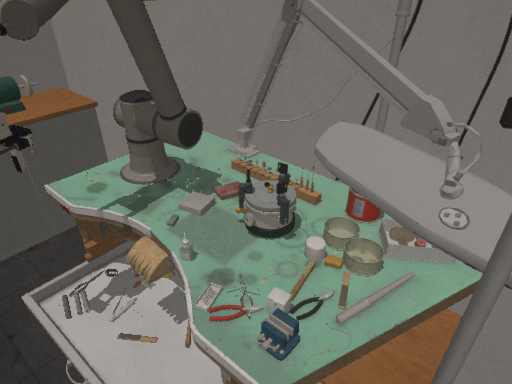

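View pics/top0.png

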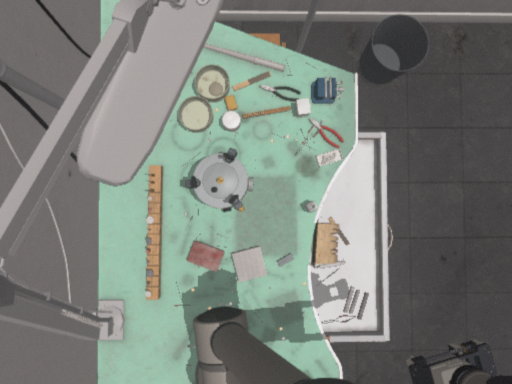

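View pics/wrist0.png

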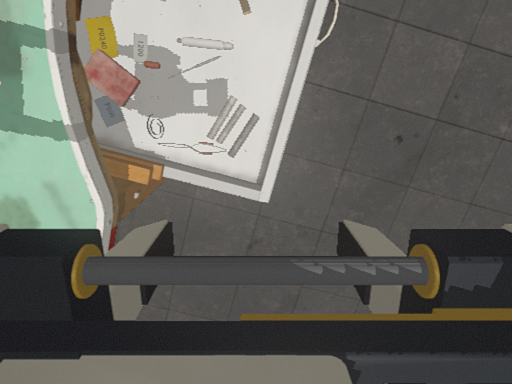

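```bash
python3 - <<'E'
import cv2
a=cv2.imread("pics/top0.png")[140:220,175:265];cv2.imwrite("pics/topz.png",cv2.resize(a,None,fx=7,fy=7,interpolation=cv2.INTER_CUBIC))
a=cv2.imread("pics/scene0.png")[155:240,225:315];cv2.imwrite("pics/scenez.png",cv2.resize(a,None,fx=7,fy=7,interpolation=cv2.INTER_CUBIC))
E
```

```text
(no output)
```

View pics/topz.png

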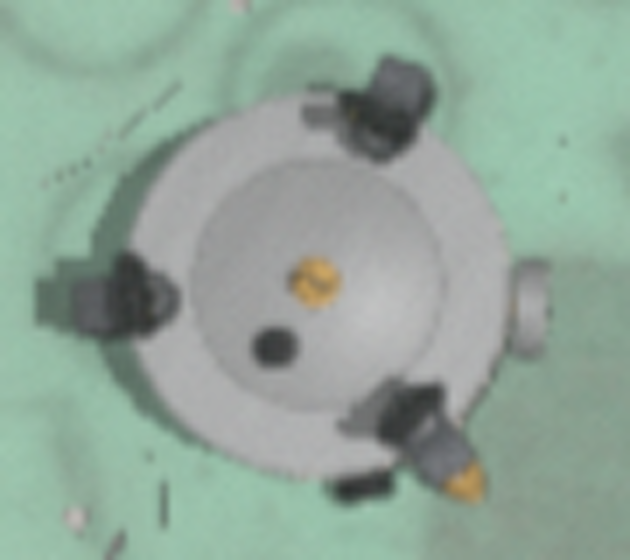

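View pics/scenez.png

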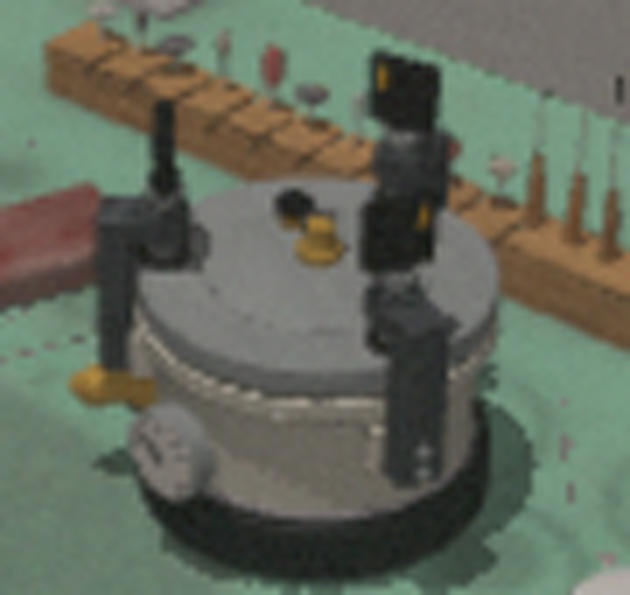

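```bash
cat > h.py <<'E'
import numpy as np,cv2
from plant import bot,capture,camera_params
def ray(p,uv):
    R=cv2.Rodrigues(p["rvec"])[0];t=p["tvec"]
    n=cv2.undistortPoints(np.array([[uv]],float),np.array([[p["fx"],0,p["cx"]],[0,p["fy"],p["cy"]],[0,0,1]]),None)[0,0]
    return -R.T@t, R.T@np.array([n[0],n[1],1.])
def onz(p,uv,z):
    c,d=ray(p,uv); return c+d*(z-c[2])/d[2]
def proj(p,X):
    R=cv2.Rodrigues(p["rvec"])[0];x=R@np.array(X,float)+p["tvec"]
    return p["fx"]*x[0]/x[2]+p["cx"],p["fy"]*x[1]/x[2]+p["cy"]
def obs():
    o=bot.get_obs();print("t%.2f"%o["time"],"pos",o["tool_pos"].round(1),"rpy",o["tcp_rot"].round(3),"F",o["contact_force"].round(2),"M",o["moment"].round(3),"w%.1f"%o["grip_width"],"q",o["joint_positions"].round(2))
    return o
E
python3 - <<'E'
from h import *
p=camera_params("top")
C=onz(p,(175+320/7-.5+.07,140+285/7-.43),115.5);N=onz(p,(175+470/7-.43,140+488/7-.43),48)
print(C,N,np.hypot(*(N-C)[:2]),np.arctan2(*(N-C)[1::-1]))
psi=np.arctan2(*(N-C)[1::-1])
for k,a in zip("abc",(0,-2*np.pi/3,2*np.pi/3)): print(k,C[:2]+66*np.array([np.cos(psi+a),np.sin(psi+a)]))
w=camera_params("wrist");c,d=ray(w,(255,187));o=bot.get_obs();print("wristcam",c,d,o["tool_pos"])
for u in((310,206),(231,120),(205,255)):print(onz(p,u,40))
E
```

```text
[583.28464316  30.64288488 115.5       ] [500.67358593 -28.76870169  48.        ] 101.75619585785849 -2.5181149075835116
a [529.70235531  -7.89201396]
b [576.70358576  96.31395677]
c [643.44798841   3.50671183]
wristcam [ 209.07890853 -486.80347604  383.53983549] [-0.26501083 -0.07036055 -0.96167585] [ 137.8794446  -506.29985555  226.22346623]
[ 509.18130735 -233.884355     40.        ]
[769.42960285   2.36557374  40.        ]
[365.63731857  80.81796132  40.        ]
```

```bash
python3 -m jog '{"xyz":[[0.72,0.86,0.17],[0.72,0.86,0.17],[0.72,0.86,0.17],[0.72,0.86,0.17],[0.72,0.86,0.17],[0.72,0.86,0.17],[0.72,0.86,0.17],[0.72,0.86,0.17],[0.72,0.86,0.17],[0.72,0.86,0.17]],"angular":[[0,0,0],[0,0,0],[0,0,0],[0,0,0],[0,0,0],[0,0,0],[0,0,0],[0,0,0],[0,0,0],[0,0,0]]}'
```

```text
time: 1.15
tool_pos: [284.0, -327.4, 257.9]
tcp_rot: [3.141, 0.008, -1.31]
contact_force: [0.4, 0.6, -0.8]
grip_width: 91.7
```

```bash
python3 -m jog '{"xyz":[[0.72,0.86,0.2],[0.72,0.86,0.2],[0.72,0.86,0.2],[0.72,0.86,0.2],[0.72,0.86,0.2],[0.72,0.86,0.2],[0.72,0.86,0.2],[0.72,0.86,0.2],[0.72,0.86,0.2],[0.72,0.86,0.2]],"angular":[[0,0,0],[0,0,0],[0,0,0],[0,0,0],[0,0,0],[0,0,0],[0,0,0],[0,0,0],[0,0,0],[0,0,0]]}' && python3 -m jog '{"xyz":[[0.72,0.86,0.2],[0.72,0.86,0.2],[0.72,0.86,0.2],[0.72,0.86,0.2],[0.72,0.86,0.2],[0.72,0.86,0.2],[0.72,0.86,0.2],[0.72,0.86,0.2],[0.6,0.7,0.2],[0,0,0]],"angular":[[0,0,0],[0,0,0],[0,0,0],[0,0,0],[0,0,0],[0,0,0],[0,0,0],[0,0,0],[0,0,0],[0,0,0]]}'
python3 - <<'E'
from h import *
o=obs();p=camera_params("wrist");im=capture("wrist");cv2.imwrite("pics/w1.png",im[:,:,::-1])
import pickle;pickle.dump((p,o),open("w1.pkl","wb"))
E
```

```text
time: 2.15
tool_pos: [432.0, -146.1, 297.7]
tcp_rot: [3.139, 0.012, -1.31]
contact_force: [-0.4, -0.1, -0.9]
grip_width: 91.7
time: 3.15
tool_pos: [563.7, 15.2, 332.1]
tcp_rot: [3.133, 0.015, -1.307]
contact_force: [-0.7, -0.3, 0.1]
grip_width: 91.7
t3.15 pos [563.7  15.2 332.1] rpy [ 3.133  0.015 -1.307] F [-0.65 -0.26  0.12] M [-0.02  -0.056  0.013] w91.7 q [-0.12  0.37  1.2   0.01  1.59  1.19]
```

View pics/w1.png

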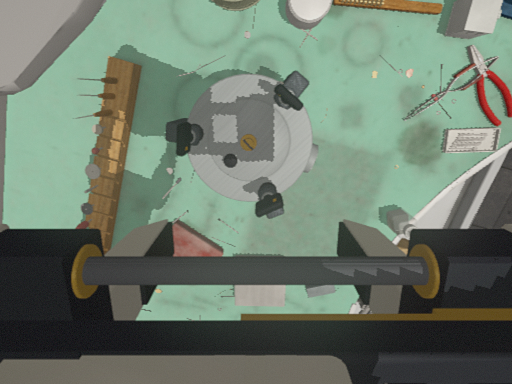

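```bash
python3 - <<'E'
import cv2
a=cv2.imread("pics/w1.png")[60:225,155:325];cv2.imwrite("pics/w1z.png",cv2.resize(a,None,fx=3.5,fy=3.5,interpolation=cv2.INTER_CUBIC))
im=cv2.imread("pics/w1.png")
t=[cv2.resize(im[y-25:y+25,x-25:x+25],None,fx=5.3,fy=5.3,interpolation=cv2.INTER_CUBIC) for x,y in((268,198),(183,136),(290,93))]
cv2.imwrite("pics/w1t.png",cv2.convertScaleAbs(cv2.hconcat(t),alpha=2,beta=10))
E
```

```text
(no output)
```

View pics/w1z.png

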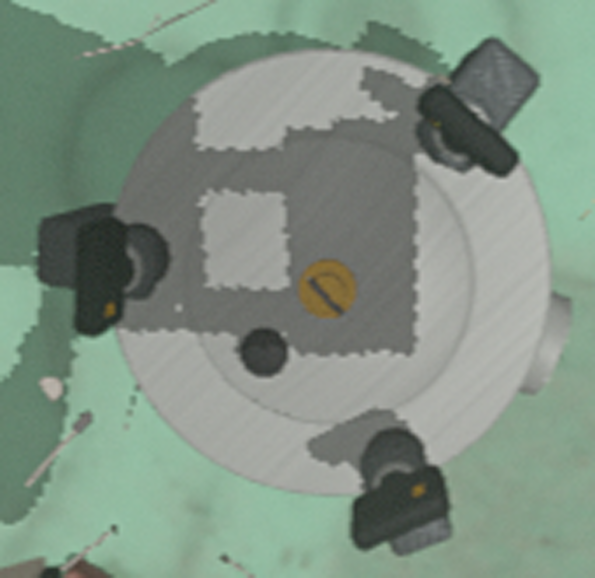

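View pics/w1t.png

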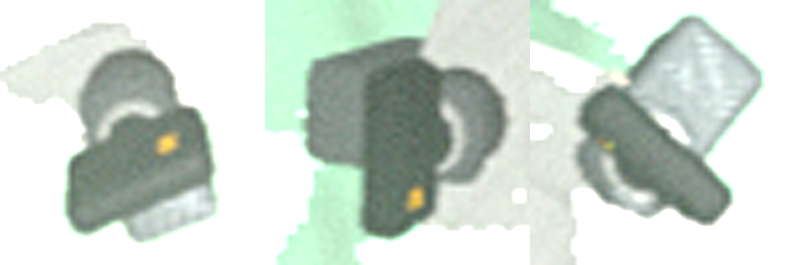

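```bash
python3 - <<'E'
from h import *
import pickle
p,o=pickle.load(open("w1.pkl","rb"))
print(proj(p,[563.7+71,15+19,0]))
for u,z in(((333.5/3.5+155-.36,271.5/3.5+60-.36),115.5),((327/3.5+155-.36,289/3.5+60-.36),140)):print(onz(p,u,z))
f=lambda u,x0,y0,off:((u[0]-off)/5.3+x0-.4,u[1]/5.3+y0-.4)
for k,x0,y0,off,E in(("a",243,173,0,[((85,232),(212,187)),((70,160),(190,108))]),("b",158,111,265,[((367,70),(365,220)),((437,70),(437,215))]),("c",265,68,530,[((612,85),(730,190)),((582,110),(705,222))])):
  for e in E:
    A,B=[onz(p,f(u,x0,y0,off),186) for u in e]; d=B-A
    print(k,A[:2].round(1),B[:2].round(1),"ang",np.degrees(np.arctan2(d[1],d[0])).round(1),"len",np.hypot(*d[:2]).round(1),"mid",((A+B)/2)[:2].round(1))
E
```

```text
(np.float64(258.91651053716583), np.float64(97.5015006263919))
[588.01782648  32.00228315 115.5       ]
[585.22024948  32.63093576 140.        ]
a [519.4   2. ] [535.2 -19.6] ang -53.7 len 26.8 mid [527.3  -8.8]
a [533.2   8.8] [549.7 -10.8] ang -50.0 len 25.7 mid [541.5  -1. ]
b [591.1 103.9] [563.7  98.9] ang -169.8 len 27.8 mid [577.4 101.4]
b [594.5  91.5] [568.2  86. ] ang -168.3 len 26.8 mid [581.4  88.8]
c [652.6  17.7] [641.   -7.6] ang -114.6 len 27.9 mid [646.8   5.1]
c [647.2  21.7] [634.5  -5. ] ang -115.4 len 29.5 mid [640.9   8.3]
```

```bash
python3 -m jog '{"xyz":[[-0.1,-0.06,-0.3],[-0.1,-0.06,-0.3],[-0.1,-0.06,-0.3],[-0.1,-0.06,-0.3],[-0.1,-0.06,-0.3],[-0.1,-0.06,-0.3],[-0.1,-0.06,-0.3],[-0.1,-0.06,-0.3],[-0.1,-0.06,-0.3],[-0.1,-0.06,-0.3]],"angular":[[0,0,1],[0,0,1],[0,0,1],[0,0,1],[0,0,1],[0,0,1],[0,0,1],[0,0,1],[0,0,1],[0,0,1]]}' && python3 -m jog '{"xyz":[[-0.1,-0.06,-0.3],[-0.1,-0.06,-0.3],[-0.1,-0.06,-0.3],[-0.1,-0.06,-0.3],[-0.1,-0.06,-0.3],[-0.1,-0.06,-0.3],[0,0,0],[0,0,0],[0,0,0]],"angular":[[0,0,1],[0,0,1],[0,0,1],[0,0,1],[0,0,1],[0,0,1],[0,0,1],[0,0,0.8],[0,0,0]]}' -0.3
python3 - <<'E'
from h import *
o=obs();p=camera_params("wrist");im=capture("wrist");cv2.imwrite("pics/w2.png",im[:,:,::-1])
E
```

```text
time: 4.2
tool_pos: [535.0, -6.3, 267.3]
tcp_rot: [3.126, 0.019, -0.226]
contact_force: [0.5, -0.5, -0.1]
grip_width: 91.5
time: 5.1
tool_pos: [513.6, -21.6, 226.9]
tcp_rot: [3.127, 0.029, 0.619]
contact_force: [0.6, 0.3, 0.2]
grip_width: 60.0
t5.10 pos [513.6 -21.6 226.9] rpy [3.127 0.029 0.619] F [0.63 0.31 0.15] M [ 0.051 -0.165  0.016] w60.0 q [-0.17  0.33  1.54 -0.03  1.28 -0.78]
```

View pics/w2.png

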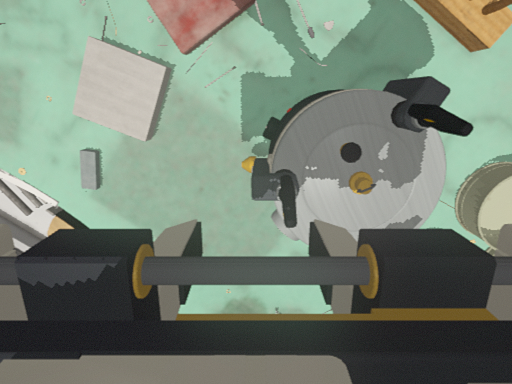

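```bash
cat >> h.py <<'E'
from scipy.spatial.transform import Rotation as Ro
S={"a":(530.8,-6.2),"b":(577.6,98.1),"c":(644.5,5.3)}
def togo(x,y,z,yaw):
    o=obs();d=(np.array([x,y,z])-o["tool_pos"])/20
    r=(Ro.from_euler("xyz",[np.pi,0,yaw])*Ro.from_euler("xyz",o["tcp_rot"]).inv()).as_rotvec()/np.radians(6)
    print("togo rows total",d.round(3),"ang",r.round(3))
E
python3 - <<'E'
from h import *
p=camera_params("wrist")
im=cv2.imread("pics/w2.png")
cv2.imwrite("pics/w2z.png",cv2.resize(im[80:245,240:480],None,fx=3.3,fy=3.3,interpolation=cv2.INTER_CUBIC))
for k,g in zip("abc",(-52,11,65)):
  s=np.array(S[k]);d=np.array([np.cos(np.radians(g)),np.sin(np.radians(g))])
  print(k,[tuple(np.round(((np.array(proj(p,[*(s+q*d),z]))-(240,80))*3.3))) for q,z in((-16,186),(0,186),(16,186),(0,154))])
togo(530.8,-6.2,180,np.radians(38))
E
```

```text
a [(np.float64(167.0), np.float64(350.0)), (np.float64(168.0), np.float64(424.0)), (np.float64(169.0), np.float64(495.0)), (np.float64(157.0), np.float64(376.0))]
b [(np.float64(633.0), np.float64(103.0)), (np.float64(707.0), np.float64(139.0)), (np.float64(779.0), np.float64(175.0)), (np.float64(620.0), np.float64(126.0))]
c [(np.float64(544.0), np.float64(700.0)), (np.float64(613.0), np.float64(670.0)), (np.float64(684.0), np.float64(640.0)), (np.float64(549.0), np.float64(595.0))]
t5.15 pos [513.6 -21.6 226.9] rpy [3.127 0.029 0.617] F [-0.15  0.24  0.33] M [ 0.057 -0.154 -0.04 ] w59.9 q [-0.17  0.33  1.54 -0.03  1.28 -0.78]
togo rows total [ 0.858  0.772 -2.345] ang [ 0.273 -0.139  0.439]
```

View pics/w2z.png

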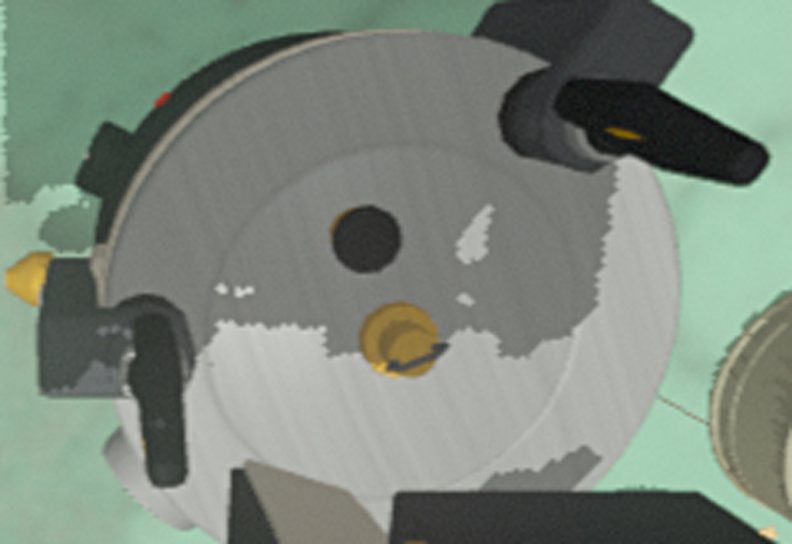

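```bash
python3 -m jog '{"xyz":[[0.45,0.4,0],[0.4,0.4,-0.3],[0,0,-0.5],[0,0,-0.5],[0,0,0]],"angular":[[0.15,-0.07,0.3],[0.1,-0.07,0.2],[0,0,0],[0,0,0],[0,0,0]]}'
python3 -c "
from h import *
togo(530.8,-6.2,157,np.radians(38))"
```

```text
time: 5.65
tool_pos: [531.6, -4.6, 198.1]
tcp_rot: [3.141, -0.001, 0.668]
contact_force: [-0.4, -0.3, -0.2]
grip_width: 59.7
t5.65 pos [531.6  -4.6 198.1] rpy [ 3.141e+00 -1.000e-03  6.680e-01] F [-0.4  -0.32 -0.19] M [ 0.083 -0.135  0.013] w59.7 q [-0.15  0.38  1.55  0.    1.21 -0.82]
togo rows total [-0.041 -0.082 -2.056] ang [-0.001  0.008 -0.05 ]
```

```bash
python3 -m jog '{"xyz":[[-0.04,-0.08,-0.5],[0,0,-0.6],[0,0,-0.6],[0,0,-0.3],[0,0,0]],"angular":[[0,0,0],[0,0,0],[0,0,0],[0,0,0],[0,0,0]]}'
python3 -c "
from h import *
togo(530.8,-6.2,157,np.radians(38))
im=capture('wrist');cv2.imwrite('pics/w3.png',im[:,:,::-1])"
```

```text
time: 6.15
tool_pos: [529.7, -6.7, 154.2]
tcp_rot: [-3.141, 0.001, 0.668]
contact_force: [-0.1, -0.4, -0.1]
grip_width: 59.6
t6.15 pos [529.7  -6.7 154.2] rpy [-3.141e+00  1.000e-03  6.680e-01] F [-0.1  -0.41 -0.07] M [ 0.022 -0.14   0.015] w59.6 q [-0.16  0.42  1.62 -0.    1.1  -0.82]
togo rows total [0.055 0.023 0.14 ] ang [ 0.001 -0.013 -0.043]
```

View pics/w3.png

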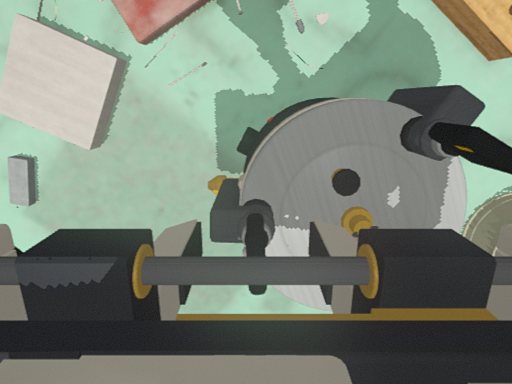

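```bash
python3 -m jog '{"xyz":[[0.05,0.02,0.1],[0,0,0],[0,0,0],[0,0,0],[0,0,0],[0,0,0],[0,0,0],[0,0,0]],"angular":[[0,0,0],[0,0,0],[0,0,0],[0,0,0],[0,0,0],[0,0,0],[0,0,0],[0,0,0]]}' 1
python3 -c "
from h import *
obs()"
```

```text
time: 7.0
tool_pos: [530.9, -7.3, 159.0]
tcp_rot: [3.139, 0.001, 0.668]
contact_force: [0.2, -0.1, 2.0]
grip_width: 8.5
t7.00 pos [530.9  -7.3 159. ] rpy [3.139e+00 1.000e-03 6.680e-01] F [ 0.23 -0.1   2.03] M [ 0.091 -0.326  0.046] w8.5 q [-0.16  0.42  1.61 -0.    1.11 -0.82]
```

```bash
python3 -m jog '{"xyz":[[0,0,0],[0,0,0],[0,0,0],[0,0,0]],"angular":[[0,0,-0.5],[0,0,-0.5],[0,0,-0.5],[0,0,-0.5]]}'
python3 -c "
from h import *
obs()"
python3 -m jog '{"xyz":[[0,0,0],[0,0,0],[0,0,0],[0,0,0]],"angular":[[0,0,-0.5],[0,0,-0.5],[0,0,-0.5],[0,0,-0.5]]}'
python3 -c "
from h import *
obs()"
```

```text
time: 7.4
tool_pos: [530.8, -7.4, 158.8]
tcp_rot: [3.139, 0.001, 0.452]
contact_force: [-0.7, -0.3, 0.6]
grip_width: 9.1
t7.40 pos [530.8  -7.4 158.8] rpy [3.139e+00 1.000e-03 4.520e-01] F [-0.68 -0.3   0.61] M [-0.134 -0.031  0.082] w9.1 q [-0.16  0.42  1.61 -0.    1.11 -0.61]
time: 7.8
tool_pos: [530.6, -7.5, 158.6]
tcp_rot: [3.139, 0.002, 0.234]
contact_force: [-1.6, -0.2, 0.4]
grip_width: 8.7
t7.80 pos [530.6  -7.5 158.6] rpy [3.139e+00 2.000e-03 2.340e-01] F [-1.64 -0.18  0.37] M [-0.148 -0.093  0.084] w8.7 q [-0.16  0.42  1.61 -0.    1.12 -0.39]
```

```bash
cat > m.py <<'E'
from plant import bot
o=bot.get_obs();print("t%.2f yaw %.3f Mz %.3f M %s F %s z %.1f q6 %.2f w%.1f"%(o["time"],o["tcp_rot"][2],o["moment"][2],o["moment"].round(2),o["contact_force"].round(1),o["tool_pos"][2],o["joint_positions"][5],o["grip_width"]))
E
for i in 1; do
python3 -m jog '{"xyz":[[0,0,0],[0,0,0]],"angular":[[0,0,-0.5],[0,0,-0.5]]}' >/dev/null; python3 m.py
python3 -m jog '{"xyz":[[0,0,0],[0,0,0]],"angular":[[0,0,-0.5],[0,0,-0.5]]}' >/dev/null; python3 m.py
python3 -m jog '{"xyz":[[0,0,0],[0,0,0]],"angular":[[0,0,-0.5],[0,0,-0.5]]}' >/dev/null; python3 m.py
python3 -m jog '{"xyz":[[0,0,0],[0,0,0]],"angular":[[0,0,-0.5],[0,0,-0.5]]}' >/dev/null; python3 m.py
done
```

```text
t8.00 yaw 0.125 Mz 0.073 M [-0.12 -0.03  0.07] F [-1.2 -0.8  0.4] z 158.4 q6 -0.28 w8.9
t8.20 yaw 0.016 Mz 0.119 M [-0.13 -0.05  0.12] F [-0.8 -0.2  1.3] z 158.3 q6 -0.17 w8.8
t8.40 yaw -0.093 Mz 0.032 M [-0.22 -0.07  0.03] F [-0.9 -0.6  0.5] z 158.2 q6 -0.06 w8.7
t8.60 yaw -0.202 Mz 0.055 M [-0.19 -0.1   0.05] F [-1.   0.7 -1.2] z 158.2 q6 0.05 w8.8
```

```bash
cat > m.py <<'E'
from plant import bot
o=bot.get_obs();s="%.2f %.3f %.4f %.4f"%(o["time"],o["tcp_rot"][2],o["moment"][2],o["tau"][5])
open("log.txt","a").write(s+"\n");print(s,o["contact_force"].round(1),"z%.1f"%o["tool_pos"][2],"q6 %.2f"%o["joint_positions"][5])
E
python3 -m jog '{"xyz":[[0,0,0]],"angular":[[0,0,-0.5]]}' >/dev/null; python3 m.py
python3 -m jog '{"xyz":[[0,0,0]],"angular":[[0,0,-0.5]]}' >/dev/null; python3 m.py
python3 -m jog '{"xyz":[[0,0,0]],"angular":[[0,0,-0.5]]}' >/dev/null; python3 m.py
python3 -m jog '{"xyz":[[0,0,0]],"angular":[[0,0,-0.5]]}' >/dev/null; python3 m.py
python3 -m jog '{"xyz":[[0,0,0]],"angular":[[0,0,-0.5]]}' >/dev/null; python3 m.py
python3 -m jog '{"xyz":[[0,0,0]],"angular":[[0,0,-0.5]]}' >/dev/null; python3 m.py
```

```text
8.70 -0.256 0.0695 -0.6410 [-1.5 -1.4  0.1] z158.1 q6 0.10
8.80 -0.311 0.0526 -0.6409 [-1.2 -0.6  0.6] z158.0 q6 0.15
8.90 -0.365 0.0561 -0.6407 [-0.6  0.2  0.2] z158.0 q6 0.21
9.00 -0.420 0.0692 -0.6406 [-1.7 -0.8  1.3] z158.0 q6 0.26
9.10 -0.474 0.0436 -0.6406 [-0.1 -0.2  1.7] z157.9 q6 0.32
9.20 -0.528 0.0637 -0.6405 [-1.  -0.1  0.5] z157.8 q6 0.37
```

```bash

python3 -m jog '{"xyz":[[0,0,0]],"angular":[[0,0,-0.5]]}' >/dev/null; python3 m.py
python3 -m jog '{"xyz":[[0,0,0]],"angular":[[0,0,-0.5]]}' >/dev/null; python3 m.py
python3 -m jog '{"xyz":[[0,0,0]],"angular":[[0,0,-0.5]]}' >/dev/null; python3 m.py
python3 -m jog '{"xyz":[[0,0,0]],"angular":[[0,0,-0.5]]}' >/dev/null; python3 m.py
python3 -m jog '{"xyz":[[0,0,0]],"angular":[[0,0,-0.5]]}' >/dev/null; python3 m.py
python3 -m jog '{"xyz":[[0,0,0]],"angular":[[0,0,-0.5]]}' >/dev/null; python3 m.py
python3 -m jog '{"xyz":[[0,0,0]],"angular":[[0,0,-0.5]]}' >/dev/null; python3 m.py
python3 -m jog '{"xyz":[[0,0,0]],"angular":[[0,0,-0.5]]}' >/dev/null; python3 m.py
```

```text
9.30 -0.583 0.1113 -0.6405 [-1.3 -0.1  0.4] z157.8 q6 0.43
9.40 -0.637 0.0774 -0.6403 [-0.6 -0.3  0.5] z157.7 q6 0.48
9.50 -0.692 0.0331 -0.6401 [-1.5  0.2  0.9] z157.7 q6 0.53
9.60 -0.746 0.1139 -0.6401 [-1.  -0.8 -0.2] z157.6 q6 0.59
9.70 -0.801 0.0662 -0.6366 [-1.2 -0.8  0.7] z157.6 q6 0.64
9.80 -0.855 0.1273 -0.6308 [ 0.2 -1.7  0.1] z157.5 q6 0.70
9.90 -0.909 0.0901 -0.6231 [-1.2 -0.4  0.8] z157.5 q6 0.75
10.00 -0.964 0.1111 -0.6148 [-1.8  0.5 -0.3] z157.4 q6 0.81
```

```bash

python3 -m jog '{"xyz":[[0,0,0]],"angular":[[0,0,-0.5]]}' >/dev/null; python3 m.py
python3 -m jog '{"xyz":[[0,0,0]],"angular":[[0,0,-0.5]]}' >/dev/null; python3 m.py
python3 -m jog '{"xyz":[[0,0,0]],"angular":[[0,0,-0.4]]}' >/dev/null; python3 m.py
python3 -m jog '{"xyz":[[0,0,0],[0,0,0],[0,0,0],[0,0,0],[0,0,0],[0,0,0.5],[0,0,0.9],[0,0,0.9]],"angular":[[0,0,0],[0,0,0],[0,0,0],[0,0,0],[0,0,0],[0,0,0],[0,0,0],[0,0,0]]}' -0.3
python3 -c "
from h import *
togo(577.6,98.1,200,1.763)"
```

```text
10.10 -1.018 0.1620 -0.6053 [-1.2  0.   0.7] z157.4 q6 0.86
10.20 -1.072 0.1310 -0.5942 [-1.1  0.2  0.5] z157.3 q6 0.91
10.30 -1.116 0.1444 -0.3536 [-0.9 -0.4  0. ] z157.3 q6 0.96
time: 11.1
tool_pos: [528.3, -6.6, 203.4]
tcp_rot: [3.134, 0.007, -1.113]
contact_force: [0.2, 0.2, -0.3]
grip_width: 59.0
t11.10 pos [528.3  -6.6 203.4] rpy [ 3.134  0.007 -1.113] F [ 0.17  0.18 -0.28] M [-0.067 -0.056  0.013] w59.0 q [-0.16  0.37  1.54  0.    1.23  0.95]
togo rows total [ 2.463  5.234 -0.168] ang [ 0.129 -0.063 27.468]
```

```bash

python3 -m jog '{"xyz":[[0.1,0.2,0],[0.1,0.2,0],[0.1,0.2,0],[0.1,0.2,0],[0.1,0.2,0],[0.1,0.2,0],[0.1,0.2,0],[0.1,0.2,0],[0.1,0.2,0],[0.1,0.2,0]],"angular":[[0,0,1],[0,0,1],[0,0,1],[0,0,1],[0,0,1],[0,0,1],[0,0,1],[0,0,1],[0,0,1],[0,0,1]]}'
python3 -m jog '{"xyz":[[0.1,0.2,0],[0.1,0.2,0],[0.1,0.2,0],[0.1,0.2,0],[0.1,0.2,0],[0.1,0.2,0],[0.1,0.2,0],[0.1,0.2,0],[0.1,0.2,0],[0.1,0.2,0]],"angular":[[0,0,1],[0,0,1],[0,0,1],[0,0,1],[0,0,1],[0,0,1],[0,0,1],[0,0,1],[0,0,1],[0,0,1]]}'
python3 -c "
from h import *
togo(577.6,98.1,200,1.763)"
```

```text
time: 12.1
tool_pos: [552.2, 34.2, 215.7]
tcp_rot: [-3.141, -0.005, -0.024]
contact_force: [-0.3, 0.1, 0.9]
grip_width: 60.1
time: 13.1
tool_pos: [574.3, 76.0, 224.5]
tcp_rot: [3.138, -0.011, 1.07]
contact_force: [0.6, -0.5, 0.4]
grip_width: 59.5
t13.10 pos [574.3  76.  224.5] rpy [ 3.138 -0.011  1.07 ] F [ 0.6  -0.53  0.44] M [ 0.047 -0.179 -0.02 ] w59.5 q [-0.01  0.44  1.38  0.01  1.31 -1.08]
togo rows total [ 0.163  1.105 -1.223] ang [-0.105  0.053  6.622]
```

```bash

python3 -m jog '{"xyz":[[0.03,0.22,-0.2],[0.03,0.22,-0.2],[0.03,0.22,-0.2],[0.03,0.22,-0.2],[0.03,0.2,-0.2],[0,0,-0.1],[0,0,-0.1],[0,0,0]],"angular":[[-0.02,0,1],[-0.02,0,1],[-0.02,0,1],[-0.02,0,1],[-0.02,0,1],[0,0,1],[0,0,0.4],[0,0,0]]}'
python3 -c "
from h import *
togo(577.6,98.1,158,1.763)
p=camera_params('wrist')
im=capture('wrist');cv2.imwrite('pics/w4.png',im[:,:,::-1])
print([np.round(proj(p,[577.6+q*.98,98.1+q*.19,z])) for q,z in((-16,186),(16,186))])"
```

```text
time: 13.9
tool_pos: [578.9, 99.3, 206.5]
tcp_rot: [3.129, -0.002, 1.773]
contact_force: [-0.6, -0.2, -0.1]
grip_width: 59.7
t13.90 pos [578.9  99.3 206.5] rpy [ 3.129e+00 -2.000e-03  1.773e+00] F [-0.61 -0.19 -0.11] M [ 0.108 -0.121 -0.031] w59.7 q [ 0.04  0.46  1.39  0.    1.28 -1.74]
togo rows total [-0.063 -0.06  -2.425] ang [-0.047  0.114 -0.095]
[array([253., 197.]), array([253., 245.])]
```

View pics/w4.png

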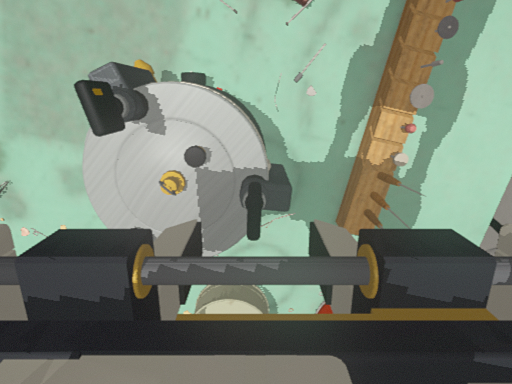

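```bash

python3 -m jog '{"xyz":[[-0.06,-0.06,-0.5],[0,0,-0.6],[0,0,-0.6],[0,0,-0.5],[0,0,0],[0,0,0]],"angular":[[-0.05,0.1,-0.08],[0,0,0],[0,0,0],[0,0,0],[0,0,0],[0,0,0]]}' -0.3
python3 -c "
from h import *
togo(577.6,98.1,158,1.763)"
```

```text
time: 14.55
tool_pos: [577.0, 97.7, 158.4]
tcp_rot: [-3.141, 0.001, 1.759]
contact_force: [0.3, -0.0, -0.4]
grip_width: 59.6
t14.55 pos [577.   97.7 158.4] rpy [-3.141e+00  1.000e-03  1.759e+00] F [ 0.29 -0.01 -0.41] M [ 0.119 -0.212 -0.019] w59.6 q [ 0.04  0.51  1.45 -0.    1.18 -1.72]
togo rows total [ 0.03   0.018 -0.019] ang [ 0.009 -0.006  0.039]
```

```bash

python3 -m jog '{"xyz":[[0,0,0],[0,0,0],[0,0,0],[0,0,0],[0,0,0],[0,0,0],[0,0,0]],"angular":[[0,0,0],[0,0,0],[0,0,0],[0,0,0],[0,0,0],[0,0,0],[0,0,0]]}' 1;python3 m.py
python3 -m jog '{"xyz":[[0,0,0]],"angular":[[0,0,-0.5]]}' >/dev/null; python3 m.py
python3 -m jog '{"xyz":[[0,0,0]],"angular":[[0,0,-0.5]]}' >/dev/null; python3 m.py
python3 -m jog '{"xyz":[[0,0,0]],"angular":[[0,0,-0.5]]}' >/dev/null; python3 m.py
python3 -m jog '{"xyz":[[0,0,0]],"angular":[[0,0,-0.5]]}' >/dev/null; python3 m.py
python3 -m jog '{"xyz":[[0,0,0]],"angular":[[0,0,-0.5]]}' >/dev/null; python3 m.py
python3 -m jog '{"xyz":[[0,0,0]],"angular":[[0,0,-0.5]]}' >/dev/null; python3 m.py
python3 -m jog '{"xyz":[[0,0,0]],"angular":[[0,0,-0.5]]}' >/dev/null; python3 m.py
python3 -m jog '{"xyz":[[0,0,0]],"angular":[[0,0,-0.5]]}' >/dev/null; python3 m.py
```

```text
time: 15.25
tool_pos: [577.9, 98.0, 160.1]
tcp_rot: [3.139, 0.001, 1.759]
contact_force: [-1.6, 5.6, 1.3]
grip_width: 9.2
15.25 1.759 -0.0783 -0.0623 [-1.6  5.6  1.3] z160.1 q6 -1.72
15.35 1.706 0.0932 -1.0796 [ 0.   0.4 -0.8] z160.1 q6 -1.67
15.45 1.652 0.0839 -0.6607 [ 0.4 -0.5 -0.4] z160.0 q6 -1.61
15.55 1.597 0.0879 -0.6550 [ 0.9  0.3 -0.4] z159.9 q6 -1.56
15.65 1.543 0.0566 -0.6439 [-0.1  0.1 -0.5] z159.9 q6 -1.50
15.75 1.488 0.0960 -0.6430 [ 0.3 -0.4  0. ] z159.8 q6 -1.45
15.85 1.434 0.1057 -0.6425 [-0.  -0.4 -0.3] z159.8 q6 -1.40
15.95 1.380 0.0275 -0.6423 [ 0.6 -0.  -0.3] z159.7 q6 -1.34
16.05 1.325 0.1184 -0.6422 [ 0.2 -0.3  0.1] z159.6 q6 -1.29
```

```bash

python3 -m jog '{"xyz":[[0,0,0]],"angular":[[0,0,-0.5]]}' >/dev/null; python3 m.py
python3 -m jog '{"xyz":[[0,0,0]],"angular":[[0,0,-0.5]]}' >/dev/null; python3 m.py
python3 -m jog '{"xyz":[[0,0,0]],"angular":[[0,0,-0.5]]}' >/dev/null; python3 m.py
python3 -m jog '{"xyz":[[0,0,0]],"angular":[[0,0,-0.5]]}' >/dev/null; python3 m.py
python3 -m jog '{"xyz":[[0,0,0]],"angular":[[0,0,-0.5]]}' >/dev/null; python3 m.py
python3 -m jog '{"xyz":[[0,0,0]],"angular":[[0,0,-0.5]]}' >/dev/null; python3 m.py
python3 -m jog '{"xyz":[[0,0,0]],"angular":[[0,0,-0.5]]}' >/dev/null; python3 m.py
python3 -m jog '{"xyz":[[0,0,0]],"angular":[[0,0,-0.5]]}' >/dev/null; python3 m.py
```

```text
16.15 1.271 0.0554 -0.6422 [-0.1 -0.8  0.4] z159.6 q6 -1.23
16.25 1.216 0.0751 -0.6421 [ 0.1 -0.6 -0.3] z159.5 q6 -1.18
16.35 1.162 0.0781 -0.6419 [-0.1 -0.4  0.8] z159.5 q6 -1.12
16.45 1.107 0.0923 -0.6416 [0.8 0.  0.4] z159.5 q6 -1.07
16.55 1.053 0.0690 -0.6415 [-0.7 -0.5 -0.2] z159.4 q6 -1.01
16.65 0.999 0.0382 -0.6417 [ 0.2  0.2 -0. ] z159.4 q6 -0.96
16.75 0.944 0.0704 -0.6415 [-0.6 -0.2 -0.6] z159.3 q6 -0.90
16.85 0.890 0.1098 -0.6406 [ 0.5  0.2 -0.4] z159.3 q6 -0.85
```

```bash

python3 -m jog '{"xyz":[[0,0,0]],"angular":[[0,0,-0.5]]}' >/dev/null; python3 m.py
python3 -m jog '{"xyz":[[0,0,0]],"angular":[[0,0,-0.5]]}' >/dev/null; python3 m.py
python3 -m jog '{"xyz":[[0,0,0]],"angular":[[0,0,-0.5]]}' >/dev/null; python3 m.py
python3 -m jog '{"xyz":[[0,0,0]],"angular":[[0,0,-0.5]]}' >/dev/null; python3 m.py
python3 -m jog '{"xyz":[[0,0,0]],"angular":[[0,0,-0.5]]}' >/dev/null; python3 m.py
python3 -m jog '{"xyz":[[0,0,0]],"angular":[[0,0,-0.5]]}' >/dev/null; python3 m.py
```

```text
16.95 0.835 0.0797 -0.6408 [ 0.2 -0.  -0. ] z159.2 q6 -0.80
17.05 0.781 0.0649 -0.6406 [ 0.1 -0.1 -0.3] z159.1 q6 -0.74
17.15 0.726 0.1030 -0.6402 [-0.2 -0.1 -0.1] z159.1 q6 -0.69
17.25 0.672 0.0754 -0.6399 [-0.1 -0.4  0. ] z159.1 q6 -0.63
17.35 0.617 0.0480 -0.6398 [ 0.4 -1.1 -0.1] z159.0 q6 -0.58
17.45 0.563 0.1148 -0.6395 [-0.7  0.4 -0.7] z158.9 q6 -0.52
```

```bash

python3 -m jog '{"xyz":[[0,0,0]],"angular":[[0,0,-0.5]]}' >/dev/null; python3 m.py
python3 -m jog '{"xyz":[[0,0,0]],"angular":[[0,0,-0.5]]}' >/dev/null; python3 m.py
python3 -m jog '{"xyz":[[0,0,0]],"angular":[[0,0,-0.5]]}' >/dev/null; python3 m.py
python3 -m jog '{"xyz":[[0,0,0]],"angular":[[0,0,-0.5]]}' >/dev/null; python3 m.py
python3 -m jog '{"xyz":[[0,0,0]],"angular":[[0,0,-0.5]]}' >/dev/null; python3 m.py
python3 -m jog '{"xyz":[[0,0,0]],"angular":[[0,0,-0.5]]}' >/dev/null; python3 m.py
python3 -m jog '{"xyz":[[0,0,0]],"angular":[[0,0,-0.5]]}' >/dev/null; python3 m.py
```

```text
17.55 0.508 0.0992 -0.6394 [-0.6 -0.9 -0.4] z158.9 q6 -0.47
17.65 0.454 0.1657 -0.6391 [-0.4 -0.4  0.7] z158.8 q6 -0.42
17.75 0.400 0.0885 -0.6389 [ 0.3 -0.6 -0.2] z158.8 q6 -0.36
17.85 0.345 0.0644 -0.6386 [-0.4 -0.1 -0.2] z158.7 q6 -0.31
17.95 0.291 0.0784 -0.6383 [-0.5 -0.6  0.2] z158.7 q6 -0.25
18.05 0.236 0.0790 -0.6381 [-1.4  0.3  0.1] z158.6 q6 -0.20
18.15 0.182 0.1106 -0.6379 [-0.2  0.8 -0.2] z158.6 q6 -0.14
```

```bash

python3 -m jog '{"xyz":[[0,0,0]],"angular":[[0,0,-0.5]]}' >/dev/null; python3 m.py
python3 -m jog '{"xyz":[[0,0,0]],"angular":[[0,0,-0.5]]}' >/dev/null; python3 m.py
python3 -m jog '{"xyz":[[0,0,0]],"angular":[[0,0,-0.5]]}' >/dev/null; python3 m.py
python3 -m jog '{"xyz":[[0,0,0]],"angular":[[0,0,-0.5]]}' >/dev/null; python3 m.py
python3 -m jog '{"xyz":[[0,0,0]],"angular":[[0,0,-0.5]]}' >/dev/null; python3 m.py
python3 -m jog '{"xyz":[[0,0,0]],"angular":[[0,0,-0.5]]}' >/dev/null; python3 m.py
```

```text
18.25 0.127 0.0622 -0.6378 [-0.   1.   0.6] z158.5 q6 -0.09
18.35 0.073 0.0654 -0.6376 [-0.2 -0.3  0.2] z158.5 q6 -0.04
18.45 0.019 0.1243 -0.6373 [ 0.3 -0.1 -0.2] z158.4 q6 0.02
18.55 -0.036 0.0837 -0.6372 [-0.7 -0.1 -0.2] z158.4 q6 0.07
18.65 -0.090 0.0897 -0.6370 [-0.6 -0.2 -0.4] z158.3 q6 0.13
18.75 -0.145 0.0285 -0.6352 [-1.  -0.3  0.1] z158.3 q6 0.18
```

```bash

python3 -m jog '{"xyz":[[0,0,0]],"angular":[[0,0,-0.5]]}' >/dev/null; python3 m.py
python3 -m jog '{"xyz":[[0,0,0]],"angular":[[0,0,-0.5]]}' >/dev/null; python3 m.py
python3 -m jog '{"xyz":[[0,0,0]],"angular":[[0,0,-0.5]]}' >/dev/null; python3 m.py
python3 -m jog '{"xyz":[[0,0,0]],"angular":[[0,0,-0.5]]}' >/dev/null; python3 m.py
python3 -m jog '{"xyz":[[0,0,0]],"angular":[[0,0,-0.5]]}' >/dev/null; python3 m.py
python3 -m jog '{"xyz":[[0,0,0]],"angular":[[0,0,-0.5]]}' >/dev/null; python3 m.py
```

```text
18.85 -0.199 0.0609 -0.6305 [-0.8 -0.   0.2] z158.2 q6 0.24
18.95 -0.253 0.0640 -0.6239 [-0.3 -0.5 -0.5] z158.2 q6 0.29
19.05 -0.308 0.1397 -0.6159 [-0.6  0.8 -1. ] z158.2 q6 0.34
19.15 -0.362 0.1164 -0.6069 [-1.1  0.2  0.2] z158.1 q6 0.40
19.25 -0.416 0.1107 -0.5970 [-0.1 -0.1 -0.3] z158.1 q6 0.45
19.35 -0.470 0.1672 -0.5862 [-0.4 -0.2 -0.5] z158.0 q6 0.51
```

```bash

python3 -m jog '{"xyz":[[0,0,0],[0,0,0],[0,0,0],[0,0,0],[0,0,0],[0,0,0.6],[0,0,0.8],[0.3,-0.4,0.5],[0.5,-0.7,0],[0.6,-0.8,0]],"angular":[[0,0,0],[0,0,0],[0,0,0],[0,0,0],[0,0,0],[0,0,0],[0,0,0],[0,0,0],[0,0,0],[0,0,0]]}' -0.3
python3 -c "
from h import *
togo(644.5,5.3,200,-0.436)"
```

```text
time: 20.35
tool_pos: [604.3, 59.0, 200.7]
tcp_rot: [3.139, 0.006, -0.463]
contact_force: [0.7, -0.4, 0.2]
grip_width: 60.0
t20.35 pos [604.3  59.  200.7] rpy [ 3.139  0.006 -0.463] F [ 0.66 -0.39  0.24] M [-0.01  -0.078  0.027] w60.0 q [-0.03  0.52  1.32 -0.    1.31  0.43]
togo rows total [ 2.008 -2.686 -0.035] ang [-0.    -0.059  0.26 ]
```

```bash

python3 -m jog '{"xyz":[[0.6,-0.8,0],[0.6,-0.8,0],[0.5,-0.7,0],[0.2,-0.2,0],[0,0,0]],"angular":[[0,0,0.1],[0,0,0.1],[0,0,0],[0,0,0],[0,0,0]]}'
python3 -c "
from h import *
togo(644.5,5.3,158,-0.436)
p=camera_params('wrist')
im=capture('wrist');cv2.imwrite('pics/w5.png',im[:,:,::-1])
print([np.round(proj(p,[644.5+q*.423,5.3+q*.906,z])) for q,z in((-16,186),(16,186))])"
```

```text
time: 20.85
tool_pos: [646.2, 1.3, 200.5]
tcp_rot: [3.138, 0.004, -0.445]
contact_force: [-0.2, 0.2, 0.1]
grip_width: 59.7
t20.85 pos [646.2   1.3 200.5] rpy [ 3.138  0.004 -0.445] F [-0.2   0.2   0.12] M [-0.034 -0.087 -0.034] w59.7 q [-0.12  0.59  1.19 -0.    1.37  0.33]
togo rows total [-0.086  0.198 -2.125] ang [ 0.01  -0.049  0.086]
[array([251., 247.]), array([250., 197.])]
```

View pics/w5.png

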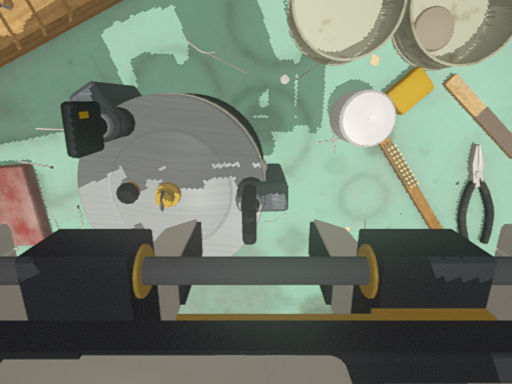

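```bash

python3 -m jog '{"xyz":[[-0.08,0.2,-0.4],[0,0,-0.6],[0,0,-0.5],[0,0,-0.4],[0,0,0],[0,0,0]],"angular":[[0,-0.05,0.08],[0,0,0],[0,0,0],[0,0,0],[0,0,0],[0,0,0]]}' 0
python3 -c "
from h import *
togo(644.5,5.3,158,-0.436)"
```

```text
time: 21.5
tool_pos: [641.9, 9.1, 158.1]
tcp_rot: [3.14, 0.003, -0.432]
contact_force: [0.2, -0.5, 0.4]
grip_width: 45.7
t21.50 pos [641.9   9.1 158.1] rpy [ 3.14e+00  3.00e-03 -4.32e-01] F [ 0.17 -0.49  0.43] M [ 0.006 -0.028  0.003] w45.7 q [-0.1   0.61  1.27 -0.    1.26  0.33]
togo rows total [ 0.13  -0.192 -0.006] ang [ 0.001 -0.027 -0.038]
```

```bash

python3 -m jog '{"xyz":[[0.1,-0.16,0],[0,0,0],[0,0,0],[0,0,0],[0,0,0],[0,0,0],[0,0,0]],"angular":[[0,0,0],[0,0,0],[0,0,0],[0,0,0],[0,0,0],[0,0,0],[0,0,0]]}' 1;python3 m.py
python3 -m jog '{"xyz":[[0,0,0]],"angular":[[0,0,-0.5]]}' ; python3 m.py
python3 -m jog '{"xyz":[[0,0,0]],"angular":[[0,0,-0.5]]}' >/dev/null; python3 m.py
python3 -m jog '{"xyz":[[0,0,0]],"angular":[[0,0,-0.5]]}' >/dev/null; python3 m.py
python3 -m jog '{"xyz":[[0,0,0]],"angular":[[0,0,-0.5]]}' >/dev/null; python3 m.py
python3 -m jog '{"xyz":[[0,0,0]],"angular":[[0,0,-0.5]]}' >/dev/null; python3 m.py
python3 -m jog '{"xyz":[[0,0,0]],"angular":[[0,0,-0.5]]}' >/dev/null; python3 m.py
python3 -m jog '{"xyz":[[0,0,0]],"angular":[[0,0,-0.5]]}' >/dev/null; python3 m.py
python3 -m jog '{"xyz":[[0,0,0]],"angular":[[0,0,-0.5]]}' >/dev/null; python3 m.py
```

```text
time: 22.2
tool_pos: [644.1, 5.7, 159.5]
tcp_rot: [3.141, 0.002, -0.432]
contact_force: [-0.6, 0.3, -0.4]
grip_width: 9.0
22.20 -0.432 -0.0038 -0.0139 [-0.6  0.3 -0.4] z159.5 q6 0.32
time: 22.3
tool_pos: [644.1, 5.7, 159.5]
tcp_rot: [3.141, 0.002, -0.485]
contact_force: [-0.1, -0.6, -1.1]
grip_width: 9.0
22.30 -0.485 0.0603 -1.0795 [-0.1 -0.6 -1.1] z159.5 q6 0.38
22.40 -0.539 0.0667 -0.6603 [-1.5  1.   0.4] z159.4 q6 0.43
22.50 -0.594 0.0988 -0.6538 [-0.8  0.6 -0.2] z159.3 q6 0.48
22.60 -0.648 0.0495 -0.6425 [-1.2  0.1  0.6] z159.3 q6 0.54
22.70 -0.702 0.0822 -0.6421 [-1.   0.1  0.8] z159.2 q6 0.59
22.80 -0.757 0.1401 -0.6409 [-0.9  0.4  1.1] z159.2 q6 0.65
22.90 -0.811 0.1388 -0.6414 [-0.3  1.3  0.1] z159.1 q6 0.70
23.00 -0.865 0.0662 -0.6413 [-1.8  1.3 -0.1] z159.1 q6 0.76
```

Free running so far; continue.

```bash

python3 -m jog '{"xyz":[[0,0,0]],"angular":[[0,0,-0.5]]}' >/dev/null; python3 m.py
python3 -m jog '{"xyz":[[0,0,0]],"angular":[[0,0,-0.5]]}' >/dev/null; python3 m.py
python3 -m jog '{"xyz":[[0,0,0]],"angular":[[0,0,-0.5]]}' >/dev/null; python3 m.py
python3 -m jog '{"xyz":[[0,0,0]],"angular":[[0,0,-0.5]]}' >/dev/null; python3 m.py
python3 -m jog '{"xyz":[[0,0,0]],"angular":[[0,0,-0.5]]}' >/dev/null; python3 m.py
python3 -m jog '{"xyz":[[0,0,0]],"angular":[[0,0,-0.5]]}' >/dev/null; python3 m.py
python3 -m jog '{"xyz":[[0,0,0]],"angular":[[0,0,-0.5]]}' >/dev/null; python3 m.py
python3 -m jog '{"xyz":[[0,0,0]],"angular":[[0,0,-0.5]]}' >/dev/null; python3 m.py
```

```text
23.10 -0.920 0.1351 -0.6415 [-1.1  0.4  0.3] z159.0 q6 0.81
23.20 -0.974 0.1079 -0.6414 [-1.1  1.7  0.4] z159.0 q6 0.86
23.30 -1.029 0.0891 -0.6413 [-0.9  0.4  0.3] z158.9 q6 0.92
23.40 -1.083 0.1144 -0.6413 [-0.7  0.7  0.3] z158.9 q6 0.97
23.50 -1.137 0.0734 -0.6413 [-0.7  0.1  1.1] z158.8 q6 1.03
23.60 -1.192 0.1135 -0.6413 [-0.2  0.7 -0.3] z158.8 q6 1.08
23.70 -1.246 0.0438 -0.6413 [-1.3  0.7  0.2] z158.7 q6 1.14
23.80 -1.300 0.0498 -0.6413 [-1.1  1.   0.6] z158.6 q6 1.19
```

```bash

python3 -m jog '{"xyz":[[0,0,0]],"angular":[[0,0,-0.5]]}' >/dev/null; python3 m.py
python3 -m jog '{"xyz":[[0,0,0]],"angular":[[0,0,-0.5]]}' >/dev/null; python3 m.py
python3 -m jog '{"xyz":[[0,0,0]],"angular":[[0,0,-0.5]]}' >/dev/null; python3 m.py
python3 -m jog '{"xyz":[[0,0,0]],"angular":[[0,0,-0.5]]}' >/dev/null; python3 m.py
python3 -m jog '{"xyz":[[0,0,0]],"angular":[[0,0,-0.5]]}' >/dev/null; python3 m.py
python3 -m jog '{"xyz":[[0,0,0]],"angular":[[0,0,-0.5]]}' >/dev/null; python3 m.py
python3 -m jog '{"xyz":[[0,0,0]],"angular":[[0,0,-0.5]]}' >/dev/null; python3 m.py
```

```text
23.90 -1.355 0.0757 -0.6413 [-2.2  0.1  0. ] z158.6 q6 1.25
24.00 -1.409 0.0922 -0.6412 [-0.6  0.1  0.2] z158.6 q6 1.30
24.10 -1.464 0.0940 -0.6411 [-2.2  0.5 -0.6] z158.5 q6 1.35
24.20 -1.518 0.0819 -0.6411 [-1.   0.4  0.7] z158.5 q6 1.41
24.30 -1.572 0.0830 -0.6411 [-0.7 -1.   0.1] z158.4 q6 1.46
24.40 -1.627 0.0758 -0.6411 [-0.9  0.2  0.9] z158.3 q6 1.52
24.50 -1.681 0.0621 -0.6411 [-1.  -0.8  0.4] z158.3 q6 1.57
```

```bash

python3 -m jog '{"xyz":[[0,0,0]],"angular":[[0,0,-0.5]]}' >/dev/null; python3 m.py
python3 -m jog '{"xyz":[[0,0,0]],"angular":[[0,0,-0.5]]}' >/dev/null; python3 m.py
python3 -m jog '{"xyz":[[0,0,0]],"angular":[[0,0,-0.5]]}' >/dev/null; python3 m.py
python3 -m jog '{"xyz":[[0,0,0]],"angular":[[0,0,-0.5]]}' >/dev/null; python3 m.py
python3 -m jog '{"xyz":[[0,0,0]],"angular":[[0,0,-0.5]]}' >/dev/null; python3 m.py
python3 -m jog '{"xyz":[[0,0,0]],"angular":[[0,0,-0.5]]}' >/dev/null; python3 m.py
python3 -m jog '{"xyz":[[0,0,0]],"angular":[[0,0,-0.5]]}' >/dev/null; python3 m.py
```

```text
24.60 -1.735 0.0727 -0.6410 [-2.4 -0.1 -0.1] z158.2 q6 1.63
24.70 -1.790 0.0742 -0.6410 [-0.8  0.1  0.3] z158.2 q6 1.68
24.80 -1.844 0.0602 -0.6409 [-0.2 -0.1 -0.4] z158.1 q6 1.73
24.90 -1.899 0.0937 -0.6409 [-0.7  0.7  0.5] z158.1 q6 1.79
25.00 -1.953 0.1159 -0.6408 [-1.6 -0.5  0.1] z158.0 q6 1.84
25.10 -2.007 0.0997 -0.6408 [-1.6  0.5 -0. ] z158.0 q6 1.90
25.20 -2.062 0.0606 -0.6408 [-0.2  1.   0.5] z157.9 q6 1.95
```

```bash

python3 -m jog '{"xyz":[[0,0,0]],"angular":[[0,0,-0.5]]}' >/dev/null; python3 m.py
python3 -m jog '{"xyz":[[0,0,0]],"angular":[[0,0,-0.5]]}' >/dev/null; python3 m.py
python3 -m jog '{"xyz":[[0,0,0]],"angular":[[0,0,-0.5]]}' >/dev/null; python3 m.py
python3 -m jog '{"xyz":[[0,0,0]],"angular":[[0,0,-0.5]]}' >/dev/null; python3 m.py
python3 -m jog '{"xyz":[[0,0,0]],"angular":[[0,0,-0.5]]}' >/dev/null; python3 m.py
python3 -m jog '{"xyz":[[0,0,0]],"angular":[[0,0,-0.5]]}' >/dev/null; python3 m.py
python3 -m jog '{"xyz":[[0,0,0]],"angular":[[0,0,-0.5]]}' >/dev/null; python3 m.py
```

```text
25.30 -2.116 0.0689 -0.6409 [-0.5  1.1  0. ] z157.9 q6 2.01
25.40 -2.171 0.0631 -0.6406 [-0.9  0.6  0.3] z157.9 q6 2.06
25.50 -2.225 0.0606 -0.6382 [-0.7 -0.8 -0.2] z157.8 q6 2.12
25.60 -2.279 0.0640 -0.6331 [-1.   0.7  0. ] z157.7 q6 2.17
25.70 -2.334 0.0648 -0.6251 [-1.3  0.5 -0.3] z157.7 q6 2.22
25.80 -2.388 0.0764 -0.6171 [-0.9  0.4 -0.3] z157.6 q6 2.28
25.90 -2.442 0.1271 -0.6079 [-1.6  0.5 -0.7] z157.6 q6 2.33
```

```bash

python3 -m jog '{"xyz":[[0,0,0]],"angular":[[0,0,-0.5]]}' >/dev/null; python3 m.py
python3 -m jog '{"xyz":[[0,0,0]],"angular":[[0,0,-0.5]]}' >/dev/null; python3 m.py
python3 -m jog '{"xyz":[[0,0,0],[0,0,0],[0,0,0],[0,0,0],[0,0,0],[0,0,0.6],[0,0,0.8],[-0.4,0,0.4],[-0.6,0,0],[-0.8,0,0]],"angular":[[0,0,0],[0,0,0],[0,0,0],[0,0,0],[0,0,0],[0,0,0],[0,0,0],[0,0,0],[0,0,1],[0,0,1]]}' -0.3
python3 -c "
from h import *
togo(531,-7,200,-1.113)"
```

```text
26.00 -2.497 0.1253 -0.5979 [-0.1  0.4  0. ] z157.5 q6 2.39
26.10 -2.551 0.1730 -0.5870 [-1.4  0.2  0.3] z157.6 q6 2.44
time: 27.1
tool_pos: [608.7, 5.0, 197.4]
tcp_rot: [-3.139, 0.001, -2.332]
contact_force: [0.2, 0.4, 0.1]
grip_width: 59.6
t27.10 pos [608.7   5.  197.4] rpy [-3.139e+00  1.000e-03 -2.332e+00] F [0.24 0.36 0.11] M [ 0.128  0.04  -0.08 ] w59.6 q [-0.12  0.52  1.33 -0.    1.29  2.22]
togo rows total [-3.883 -0.602  0.13 ] ang [-4.0000e-03  3.0000e-02  1.1643e+01]
```

```bash

python3 -m jog '{"xyz":[[-0.4,-0.06,0],[-0.4,-0.06,0],[-0.4,-0.06,0],[-0.4,-0.06,0],[-0.4,-0.06,0],[-0.4,-0.06,0],[-0.4,-0.06,0],[-0.3,-0.06,0],[-0.2,-0.06,0],[0,0,0]],"angular":[[0,0,1],[0,0,1],[0,0,1],[0,0,1],[0,0,1],[0,0,1],[0,0,1],[0,0,1],[0,0,1],[0,0,1]]}'
python3 -c "
from h import *
togo(531,-7,158,-1.113)"
```

```text
time: 28.1
tool_pos: [533.7, -5.6, 205.0]
tcp_rot: [-3.133, 0.001, -1.239]
contact_force: [-0.3, -0.1, 0.0]
grip_width: 59.5
t28.10 pos [533.7  -5.6 205. ] rpy [-3.133e+00  1.000e-03 -1.239e+00] F [-0.31 -0.09  0.05] M [0.032 0.015 0.026] w59.5 q [-0.16  0.37  1.54  0.01  1.22  1.08]
togo rows total [-0.133 -0.068 -2.349] ang [-0.039  0.076  1.199]
```

```bash

python3 -m jog '{"xyz":[[-0.1,-0.06,-0.3],[0,0,-0.5],[0,0,-0.6],[0,0,-0.5],[0,0,-0.2],[0,0,0]],"angular":[[-0.03,0.07,0.8],[0,0,0.3],[0,0,0],[0,0,0],[0,0,0],[0,0,0]]}' 0
python3 -c "
from h import *
togo(531,-7,158,-1.113)"
```

```text
time: 28.7
tool_pos: [529.8, -6.8, 163.9]
tcp_rot: [-3.138, -0.002, -1.118]
contact_force: [-0.2, 0.9, -0.1]
grip_width: 46.3
t28.70 pos [529.8  -6.8 163.9] rpy [-3.138e+00 -2.000e-03 -1.118e+00] F [-0.21  0.93 -0.13] M [-0.036 -0.038  0.034] w46.3 q [-0.16  0.41  1.61  0.    1.12  0.96]
togo rows total [ 0.061 -0.008 -0.294] ang [-0.     0.041  0.044]
```

```bash

python3 -m jog '{"xyz":[[0.05,0,-0.28],[0,0,0],[0,0,0],[0,0,0],[0,0,0],[0,0,0],[0,0,0]],"angular":[[0,0,0.04],[0,0,0],[0,0,0],[0,0,0],[0,0,0],[0,0,0],[0,0,0]]}' 1;python3 m.py
python3 -m jog '{"xyz":[[0,0,0]],"angular":[[0,0,-0.5]]}' ; python3 m.py
python3 -m jog '{"xyz":[[0,0,0]],"angular":[[0,0,-0.5]]}' >/dev/null; python3 m.py
python3 -m jog '{"xyz":[[0,0,0]],"angular":[[0,0,-0.5]]}' >/dev/null; python3 m.py
python3 -m jog '{"xyz":[[0,0,0]],"angular":[[0,0,-0.5]]}' >/dev/null; python3 m.py
```

```text
time: 29.4
tool_pos: [531.2, -6.2, 158.6]
tcp_rot: [-3.137, -0.001, -1.113]
contact_force: [0.6, 0.2, -1.5]
grip_width: 9.1
29.40 -1.113 0.0606 0.0721 [ 0.6  0.2 -1.5] z158.6 q6 0.96
time: 29.5
tool_pos: [531.2, -6.2, 158.6]
tcp_rot: [-3.137, -0.002, -1.166]
contact_force: [-0.5, -0.6, -0.1]
grip_width: 8.6
29.50 -1.166 0.1885 -1.0298 [-0.5 -0.6 -0.1] z158.6 q6 1.01
29.60 -1.220 0.1288 -0.5936 [ 0.1  1.4 -0.9] z158.5 q6 1.06
29.70 -1.274 0.1772 -0.5757 [-0.3  0.8 -0.9] z158.5 q6 1.12
29.80 -1.329 0.1751 -0.5522 [ 0.4  0.6 -0.3] z158.4 q6 1.17
```

```bash

python3 -m jog '{"xyz":[[0,0,0],[0,0,0],[0,0,0],[0,0,0],[0,0,0]],"angular":[[0,0,-0.5],[0,0,-0.5],[0,0,-0.5],[0,0,-0.5],[0,0,-0.5]]}' ; python3 m.py
python3 -m jog '{"xyz":[[0,0,0],[0,0,0],[0,0,0],[0,0,0],[0,0,0]],"angular":[[0,0,-0.5],[0,0,-0.5],[0,0,-0.5],[0,0,-0.5],[0,0,-0.5]]}' >/dev/null; python3 m.py
python3 -m jog '{"xyz":[[0,0,0],[0,0,0],[0,0,0],[0,0,0],[0,0,0]],"angular":[[0,0,-0.5],[0,0,-0.5],[0,0,-0.5],[0,0,-0.5],[0,0,-0.5]]}' >/dev/null; python3 m.py
```

```text
time: 30.3
tool_pos: [531.3, -6.7, 158.3]
tcp_rot: [-3.137, -0.004, -1.6]
contact_force: [0.1, 0.6, -0.0]
grip_width: 8.8
30.30 -1.600 0.2091 -0.5129 [ 0.1  0.6 -0. ] z158.3 q6 1.45
30.80 -1.870 0.1454 -0.5344 [-0.   1.  -0.5] z158.1 q6 1.72
31.30 -2.141 0.3057 -0.4174 [-0.5  0.2 -0.6] z158.0 q6 1.99
```

```bash

python3 -m jog '{"xyz":[[0,0,0]],"angular":[[0,0,-0.5]]}' >/dev/null; python3 m.py
python3 -m jog '{"xyz":[[0,0,0]],"angular":[[0,0,-0.5]]}' >/dev/null; python3 m.py
python3 -m jog '{"xyz":[[0,0,0]],"angular":[[0,0,-0.5]]}' >/dev/null; python3 m.py
python3 -m jog '{"xyz":[[0,0,0]],"angular":[[0,0,-0.5]]}' >/dev/null; python3 m.py
```

```text
31.40 -2.195 0.3238 -0.3865 [-0.2  1.7 -0.1] z157.9 q6 2.05
31.50 -2.249 0.2789 -0.4790 [ 0.1  0.5 -0.7] z157.9 q6 2.10
31.60 -2.303 0.3547 -0.3881 [-0.8 -0.1 -0.1] z157.9 q6 2.15
31.70 -2.357 0.4094 -0.3649 [-1.2  0.8  0.2] z157.8 q6 2.21
```

```bash

python3 -m jog '{"xyz":[[0,0,0]],"angular":[[0,0,-0.5]]}' >/dev/null; python3 m.py
python3 -m jog '{"xyz":[[0,0,0]],"angular":[[0,0,-0.5]]}' >/dev/null; python3 m.py
python3 -m jog '{"xyz":[[0,0,0]],"angular":[[0,0,0]]}' >/dev/null; python3 m.py
python3 -m jog '{"xyz":[[0,0,0]],"angular":[[0,0,0]]}' >/dev/null; python3 m.py
python3 -m jog '{"xyz":[[0,0,0]],"angular":[[0,0,0]]}' >/dev/null; python3 m.py
```

```text
31.80 -2.411 0.2686 -0.4264 [-0.5  1.1 -0.1] z157.8 q6 2.26
31.90 -2.465 0.3061 -0.4367 [-0.5 -0.7 -0.2] z157.8 q6 2.32
32.00 -2.465 0.0780 0.5544 [-1.1  0.2 -0. ] z157.8 q6 2.32
32.10 -2.464 0.0608 0.0766 [-0.3  2.1  0.5] z157.8 q6 2.32
32.20 -2.463 -0.0232 0.0211 [-0.9  0.2 -0.6] z157.8 q6 2.31
```

```bash

python3 -c "
from h import *
obs()
im=capture('wrist');cv2.imwrite('pics/w6.png',im[:,:,::-1]);cv2.imwrite('pics/w6z.png',cv2.resize(im[150:310,150:370,::-1],None,fx=3.5,fy=3.5,interpolation=cv2.INTER_CUBIC))"
```

```text
t32.20 pos [530.9  -7.4 157.8] rpy [-3.136 -0.007 -2.463] F [-0.86  0.24 -0.62] M [ 0.442 -0.026 -0.023] w8.9 q [-0.15  0.42  1.61 -0.01  1.11  2.31]
```

View pics/w6z.png

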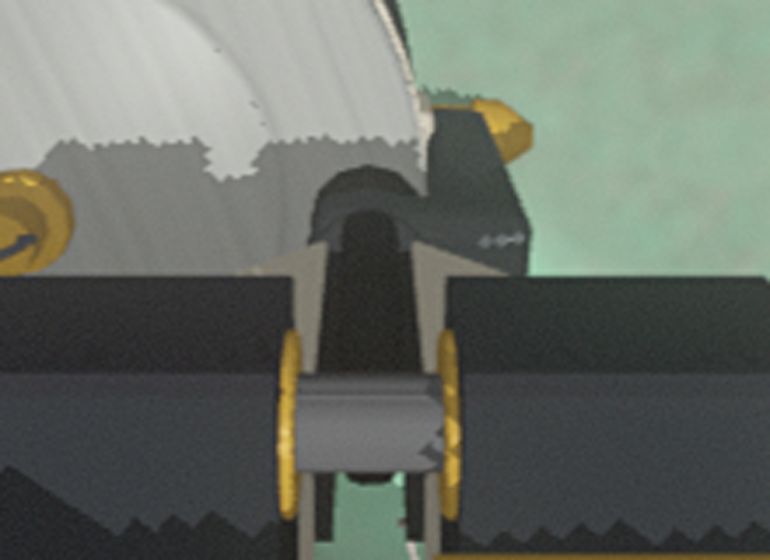

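```bash

python3 -m jog '{"xyz":[[0,0,0]],"angular":[[0,0,-0.5]]}' >/dev/null; python3 m.py
python3 -m jog '{"xyz":[[0,0,0]],"angular":[[0,0,-0.5]]}' >/dev/null; python3 m.py
python3 -m jog '{"xyz":[[0,0,0]],"angular":[[0,0,-0.5]]}' >/dev/null; python3 m.py
python3 -m jog '{"xyz":[[0,0,0],[0,0,0],[0,0,0],[0,0,0],[0,0,0],[0,0,0.6],[0,0,0.8],[0,0,0.5],[0.2,0.4,0],[0.2,0.5,0]],"angular":[[0,0,0],[0,0,0],[0,0,0],[0,0,0],[0,0,0],[0,0,0],[0,0,0],[0,0,1],[0,0,1],[0,0,1]]}' -0.3
python3 -c "
from h import *
togo(577.6,98.1,200,-0.463)"
```

```text
32.35 -2.515 0.3160 -0.7705 [-1.2  1.  -0.8] z157.8 q6 2.37
32.45 -2.568 0.3509 -0.4069 [-0.8  0.8 -1.2] z157.8 q6 2.42
32.55 -2.622 0.2454 -0.5412 [-0.6  0.7 -1.7] z157.7 q6 2.47
time: 33.55
tool_pos: [540.0, 9.0, 201.4]
tcp_rot: [-3.131, -0.006, -2.294]
contact_force: [0.3, 0.2, 0.2]
grip_width: 59.4
t33.55 pos [540.    9.  201.4] rpy [-3.131 -0.006 -2.294] F [0.33 0.17 0.25] M [0.103 0.065 0.017] w59.4 q [-0.12  0.39  1.53 -0.01  1.22  2.18]
togo rows total [ 1.882  4.454 -0.072] ang [ 0.042  0.131 17.488]
```

```bash

python3 -m jog '{"xyz":[[0.1,0.24,0],[0.1,0.24,0],[0.1,0.24,0],[0.1,0.24,0],[0.1,0.24,0],[0.1,0.24,0],[0.1,0.24,0],[0.1,0.24,0],[0.1,0.24,0],[0.1,0.24,0]],"angular":[[0,0.01,1],[0,0.01,1],[0,0.01,1],[0,0.01,1],[0,0.01,1],[0,0.01,1],[0,0.01,1],[0,0.01,1],[0,0.01,1],[0,0.01,1]]}'
python3 -m jog '{"xyz":[[0.1,0.24,-0.1],[0.1,0.24,-0.1],[0.1,0.24,-0.1],[0.1,0.24,-0.1],[0.1,0.24,-0.1],[0.1,0.1,-0.1],[0,0,0],[0,0,0]],"angular":[[0,0,1],[0,0,1],[0,0,1],[0,0,1],[0,0,1],[0,0,1],[0,0,1],[0,0,0]]}'
python3 -c "
from h import *
togo(577.6,98.1,158,-0.463)
p=camera_params('wrist')
im=capture('wrist');cv2.imwrite('pics/w7.png',im[:,:,::-1])
for g,s in((-60.2,S['a']),(90-26.5,S['b']),(-56.2,S['c'])):
  c,q=np.cos(np.radians(g)),np.sin(np.radians(g))
  print([np.round(proj(p,[s[0]+k*16*c,s[1]+k*16*q,184.5])) for k in(-1,1)])"
```

```text
time: 34.55
tool_pos: [563.2, 59.5, 212.6]
tcp_rot: [-3.13, -0.007, -1.199]
contact_force: [-0.3, 0.0, -0.1]
grip_width: 59.6
time: 35.35
tool_pos: [577.5, 87.3, 208.5]
tcp_rot: [-3.124, -0.013, -0.431]
contact_force: [0.1, 0.4, 0.1]
grip_width: 59.8
t35.35 pos [577.5  87.3 208.5] rpy [-3.124 -0.013 -0.431] F [0.14 0.4  0.15] M [-0.    -0.046  0.068] w59.8 q [0.01 0.45 1.4  0.01 1.27 0.44]
togo rows total [ 0.005  0.538 -2.527] ang [-0.095  0.183 -0.309]
[array([232., 347.]), array([269., 368.])]
[array([248., 231.]), array([249., 182.])]
[array([377., 275.]), array([415., 297.])]
```

View pics/w7.png

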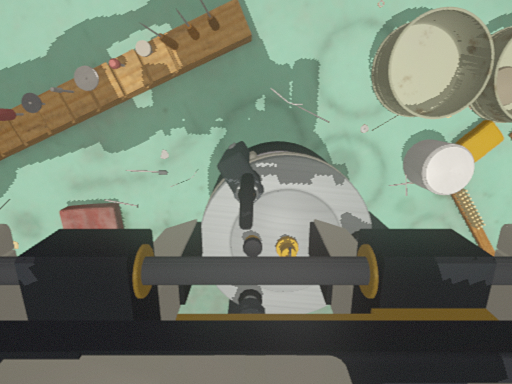

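```bash

python3 -m jog '{"xyz":[[0,0.3,0],[0,0.2,-0.3],[0,0,-0.6],[0,0,-0.6],[0,0,-0.6],[0,0,-0.2],[0,0,0]],"angular":[[-0.05,0.1,-0.2],[-0.04,0.08,-0.1],[0,0,0],[0,0,0],[0,0,0],[0,0,0],[0,0,0]]}' 0
python3 -c "
from h import *
togo(577.6,98.1,158,-0.463)"
```

```text
time: 36.1
tool_pos: [576.5, 96.8, 158.6]
tcp_rot: [3.141, 0.001, -0.475]
contact_force: [-0.5, -0.3, 0.7]
grip_width: 45.9
t36.10 pos [576.5  96.8 158.6] rpy [ 3.141e+00  1.000e-03 -4.750e-01] F [-0.47 -0.33  0.72] M [-0.002 -0.048  0.024] w45.9 q [ 0.04  0.51  1.45 -0.    1.18  0.51]
togo rows total [ 0.054  0.064 -0.03 ] ang [ 0.004 -0.012  0.118]
```

```bash
sed -i 's/,"q6/,"w%.2f"%o["grip_width"],"q6/' m.py
python3 -m jog '{"xyz":[[0.05,0.05,0],[0,0,0],[0,0,0],[0,0,0],[0,0,0],[0,0,0],[0,0,0]],"angular":[[0,0,0.1],[0,0,0],[0,0,0],[0,0,0],[0,0,0],[0,0,0],[0,0,0]]}' 1;python3 m.py
python3 -m jog '{"xyz":[[0,0,0]],"angular":[[0,0,-0.5]]}' ; python3 m.py
python3 -m jog '{"xyz":[[0,0,0]],"angular":[[0,0,-0.5]]}' >/dev/null; python3 m.py
python3 -m jog '{"xyz":[[0,0,0]],"angular":[[0,0,-0.5]]}' >/dev/null; python3 m.py
python3 -m jog '{"xyz":[[0,0,0]],"angular":[[0,0,-0.5]]}' >/dev/null; python3 m.py
python3 -m jog '{"xyz":[[0,0,0]],"angular":[[0,0,-0.5]]}' >/dev/null; python3 m.py
python3 -m jog '{"xyz":[[0,0,0]],"angular":[[0,0,-0.5]]}' >/dev/null; python3 m.py
python3 -m jog '{"xyz":[[0,0,0]],"angular":[[0,0,-0.5]]}' >/dev/null; python3 m.py
python3 -m jog '{"xyz":[[0,0,0]],"angular":[[0,0,-0.5]]}' >/dev/null; python3 m.py
```

```text
time: 36.8
tool_pos: [576.7, 98.5, 159.6]
tcp_rot: [3.141, 0.002, -0.464]
contact_force: [0.2, -0.4, -1.6]
grip_width: 8.9
36.80 -0.464 -0.0869 -0.0809 [ 0.2 -0.4 -1.6] z159.6 w8.90 q6 0.50
time: 36.9
tool_pos: [576.8, 98.4, 159.6]
tcp_rot: [3.141, 0.002, -0.517]
contact_force: [-1.2, 0.5, -1.8]
grip_width: 8.7
36.90 -0.517 0.1067 -1.0138 [-1.2  0.5 -1.8] z159.6 w8.72 q6 0.55
37.00 -0.571 0.1199 -0.5903 [-1.2  0.9  0.2] z159.6 w8.95 q6 0.61
37.10 -0.625 0.1581 -0.5732 [-0.5  0.9 -0.5] z159.5 w8.77 q6 0.66
37.20 -0.679 0.1223 -0.5522 [-1.7  0.6 -0.7] z159.5 w8.50 q6 0.72
37.30 -0.734 0.1546 -0.5370 [-1.3  1.5 -0.6] z159.4 w8.60 q6 0.77
37.40 -0.788 0.1596 -0.5303 [-1.7  0.2 -0.5] z159.4 w8.64 q6 0.83
37.50 -0.842 0.1719 -0.5147 [-1.  -0.1 -0.4] z159.4 w8.61 q6 0.88
37.60 -0.896 0.2150 -0.5069 [-1.9  1.1 -1.1] z159.4 w8.79 q6 0.93
```

```bash

python3 -m jog '{"xyz":[[0,0,0],[0,0,0],[0,0,0],[0,0,0],[0,0,0]],"angular":[[0,0,-0.5],[0,0,-0.5],[0,0,-0.5],[0,0,-0.5],[0,0,-0.5]]}' ; python3 m.py
python3 -m jog '{"xyz":[[0,0,0],[0,0,0],[0,0,0],[0,0,0],[0,0,0]],"angular":[[0,0,-0.5],[0,0,-0.5],[0,0,-0.5],[0,0,-0.5],[0,0,-0.5]]}' >/dev/null; python3 m.py
python3 -m jog '{"xyz":[[0,0,0]],"angular":[[0,0,-0.5]]}' >/dev/null; python3 m.py
python3 -m jog '{"xyz":[[0,0,0]],"angular":[[0,0,-0.5]]}' >/dev/null; python3 m.py
python3 -m jog '{"xyz":[[0,0,0]],"angular":[[0,0,-0.5]]}' >/dev/null; python3 m.py
python3 -m jog '{"xyz":[[0,0,0]],"angular":[[0,0,-0.5]]}' >/dev/null; python3 m.py
python3 -m jog '{"xyz":[[0,0,0]],"angular":[[0,0,-0.5]]}' >/dev/null; python3 m.py
python3 -m jog '{"xyz":[[0,0,0]],"angular":[[0,0,-0.5]]}' >/dev/null; python3 m.py
```

```text
time: 38.1
tool_pos: [577.0, 98.1, 159.2]
tcp_rot: [3.14, -0.0, -1.166]
contact_force: [-1.5, 0.5, -1.0]
grip_width: 8.7
38.10 -1.166 0.2512 -0.4681 [-1.5  0.5 -1. ] z159.2 w8.71 q6 1.20
38.60 -1.435 0.2918 -0.4056 [-1.2  0.6 -0.4] z159.1 w8.91 q6 1.47
38.70 -1.489 0.3302 -0.3876 [-0.9  1.1 -0.1] z159.0 w9.01 q6 1.53
38.80 -1.543 0.3773 -0.3794 [-0.2  0.6  0.3] z159.0 w8.64 q6 1.58
38.90 -1.597 0.3402 -0.3720 [-1.8  0.1 -0.4] z158.9 w8.77 q6 1.64
39.00 -1.650 0.3363 -0.3825 [-1.   0.9 -0.3] z158.9 w8.43 q6 1.69
39.10 -1.704 0.2523 -0.4005 [-1.   0.4 -1.2] z158.9 w8.76 q6 1.74
39.20 -1.758 0.2674 -0.4601 [-1.2  0.3  1.3] z158.8 w8.90 q6 1.80
```

```bash

python3 -m jog '{"xyz":[[0,0,0]],"angular":[[0,0,-0.5]]}' >/dev/null; python3 m.py
python3 -m jog '{"xyz":[[0,0,0]],"angular":[[0,0,-0.5]]}' >/dev/null; python3 m.py
python3 -m jog '{"xyz":[[0,0,0]],"angular":[[0,0,-0.5]]}' >/dev/null; python3 m.py
python3 -m jog '{"xyz":[[0,0,0],[0,0,0],[0,0,0],[0,0,0],[0,0,0],[0,0,0.6],[0,0,0.8],[0,0,0.5],[0,0,0]],"angular":[[0,0,0],[0,0,0],[0,0,0],[0,0,0],[0,0,0],[0,0,0],[0,0,0],[0,0,0],[0,0,0]]}' -0.3
python3 -c "
from h import *
o=obs()
p=camera_params('wrist')
im=capture('wrist');cv2.imwrite('pics/w8.png',im[:,:,::-1])
import pickle;pickle.dump((p,o),open('w8.pkl','wb'))
cv2.imwrite('pics/w8z.png',cv2.resize(im[170:260,200:310,::-1],None,fx=6,fy=6,interpolation=cv2.INTER_CUBIC))
g=o['tcp_rot'][2]+np.pi/2;c,q=np.cos(g),np.sin(g);s=S['b']
print([(np.array(proj(p,[s[0]+k*16*c,s[1]+k*16*q,184.5]))-(200,170))*6 for k in(-1,1)])
togo(644.5,5.3,200,.59)"
```

```text
39.30 -1.812 0.3533 -0.3715 [-1.   0.7 -0.1] z158.8 w8.68 q6 1.85
39.40 -1.866 0.1440 -0.5781 [-1.7 -0.4 -0.8] z158.8 w8.61 q6 1.91
39.50 -1.920 0.3380 -0.3256 [-1.2  1.  -1.5] z158.8 w8.53 q6 1.96
time: 40.4
tool_pos: [578.4, 97.2, 200.6]
tcp_rot: [-3.139, -0.003, -1.917]
contact_force: [0.0, -0.4, 0.9]
grip_width: 59.8
t40.40 pos [578.4  97.2 200.6] rpy [-3.139e+00 -3.000e-03 -1.917e+00] F [ 0.01 -0.38  0.92] M [0.05  0.041 0.018] w59.8 q [ 0.04  0.47  1.39 -0.    1.28  1.96]
[array([324.7266056 , 485.62031076]), array([324.56250555, 192.80968611])]
t40.45 pos [578.1  97.2 199.9] rpy [-3.140e+00 -3.000e-03 -1.917e+00] F [-0.05 -0.69 -0.87] M [ 0.09  -0.008 -0.028] w59.6 q [ 0.04  0.48  1.39 -0.    1.27  1.96]
togo rows total [ 3.318 -4.595  0.007] ang [6.0000e-03 4.8000e-02 2.3936e+01]
```

View pics/w8z.png

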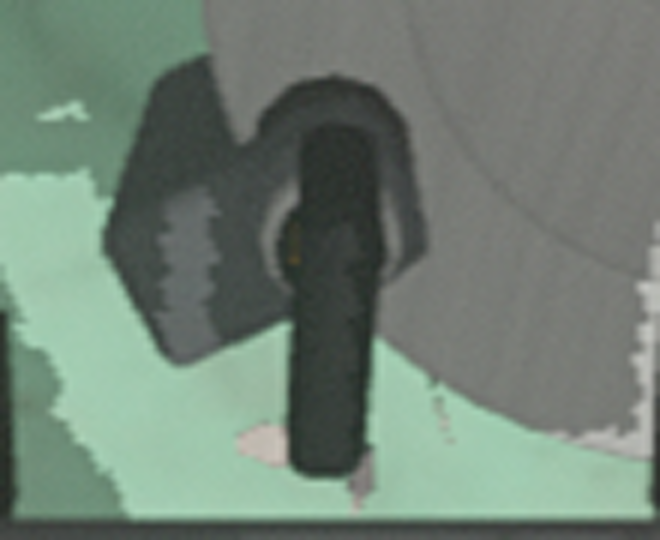

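View pics/w8.png

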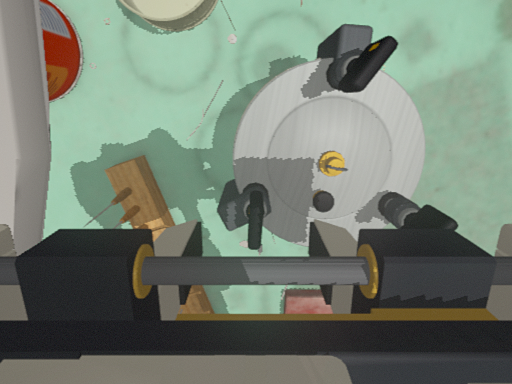

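```bash

python3 -m jog '{"xyz":[[0.14,-0.19,0],[0.14,-0.19,0],[0.14,-0.19,0],[0.14,-0.19,0],[0.14,-0.19,0],[0.14,-0.19,0],[0.14,-0.19,0],[0.14,-0.19,0],[0.14,-0.19,0],[0.14,-0.19,0]],"angular":[[0,0,1],[0,0,1],[0,0,1],[0,0,1],[0,0,1],[0,0,1],[0,0,1],[0,0,1],[0,0,1],[0,0,1]]}'
python3 -m jog '{"xyz":[[0.14,-0.19,0],[0.14,-0.19,0],[0.14,-0.19,0],[0.14,-0.19,0],[0.14,-0.19,0],[0.14,-0.19,0],[0.14,-0.19,0],[0.14,-0.19,0],[0.14,-0.19,0],[0.14,-0.19,0]],"angular":[[0,0,1],[0,0,1],[0,0,1],[0,0,1],[0,0,1],[0,0,1],[0,0,1],[0,0,1],[0,0,1],[0,0,1]]}'
python3 -c "
from h import *
togo(644.5,5.3,200,.59)"
```

```text
time: 41.45
tool_pos: [603.9, 58.3, 194.3]
tcp_rot: [3.135, -0.0, -0.826]
contact_force: [0.3, -0.2, -1.0]
grip_width: 59.7
time: 42.45
tool_pos: [629.8, 18.8, 186.9]
tcp_rot: [3.133, 0.011, 0.266]
contact_force: [-0.7, -1.1, 0.5]
grip_width: 59.1
t42.45 pos [629.8  18.8 186.9] rpy [3.133 0.011 0.266] F [-0.67 -1.09  0.5 ] M [ 0.028 -0.172 -0.013] w59.1 q [-0.09  0.57  1.26 -0.01  1.32 -0.35]
togo rows total [ 0.736 -0.675  0.656] ang [ 0.12  -0.064  3.091]
```

```bash

python3 -m jog '{"xyz":[[0,0,0.7],[0.25,-0.22,0],[0.25,-0.22,0],[0.15,-0.15,0],[0,0,0]],"angular":[[0.06,-0.03,1],[0.06,-0.03,1],[0,0,0.9],[0,0,0],[0,0,0]]}'
python3 -c "
from h import *
togo(644.5,5.3,158,.59)
p=camera_params('wrist')
im=capture('wrist');cv2.imwrite('pics/w9.png',im[:,:,::-1])"
```

```text
time: 42.95
tool_pos: [642.0, 6.2, 197.7]
tcp_rot: [-3.138, 0.006, 0.582]
contact_force: [0.0, -0.2, -0.6]
grip_width: 59.7
t42.95 pos [642.    6.2 197.7] rpy [-3.138  0.006  0.582] F [ 0.05 -0.22 -0.55] M [ 0.038 -0.152  0.021] w59.7 q [-0.11  0.59  1.21 -0.    1.36 -0.69]
togo rows total [ 0.127 -0.046 -1.986] ang [-0.002 -0.066  0.078]
```

View pics/w9.png

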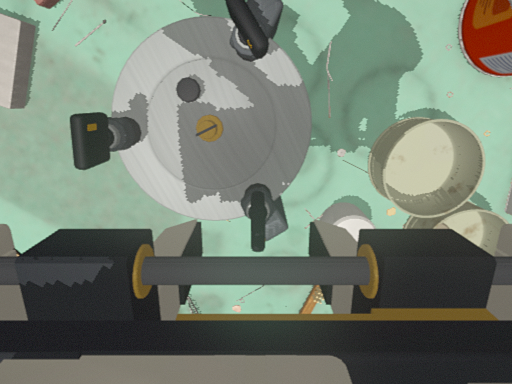

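```bash

python3 -m jog '{"xyz":[[0.1,-0.04,-0.3],[0,0,-0.6],[0,0,-0.6],[0,0,-0.35],[0,0,0],[0,0,0]],"angular":[[0,-0.05,0.08],[0,0,0],[0,0,0],[0,0,0],[0,0,0],[0,0,0]]}' 0
python3 -c "
from h import *
togo(644.2,5.6,158,.59)"
```

```text
time: 43.6
tool_pos: [642.2, 6.6, 155.3]
tcp_rot: [-3.138, 0.004, 0.588]
contact_force: [0.5, 0.0, 0.8]
grip_width: 45.7
t43.60 pos [642.2   6.6 155.3] rpy [-3.138  0.004  0.588] F [0.51 0.05 0.81] M [ 0.043 -0.079 -0.005] w45.7 q [-0.11  0.62  1.27  0.    1.26 -0.7 ]
togo rows total [ 0.101 -0.05   0.134] ang [-0.009 -0.053  0.018]
```

```bash

python3 -m jog '{"xyz":[[0.09,-0.05,0.1],[0,0,0],[0,0,0],[0,0,0],[0,0,0],[0,0,0],[0,0,0]],"angular":[[0,0,0],[0,0,0],[0,0,0],[0,0,0],[0,0,0],[0,0,0],[0,0,0]]}' 1;python3 m.py
python3 -m jog '{"xyz":[[0,0,0]],"angular":[[0,0,-0.5]]}' >/dev/null; python3 m.py
python3 -m jog '{"xyz":[[0,0,0]],"angular":[[0,0,-0.5]]}' >/dev/null; python3 m.py
python3 -m jog '{"xyz":[[0,0,0]],"angular":[[0,0,-0.5]]}' >/dev/null; python3 m.py
python3 -m jog '{"xyz":[[0,0,0]],"angular":[[0,0,-0.5]]}' >/dev/null; python3 m.py
python3 -m jog '{"xyz":[[0,0,0]],"angular":[[0,0,-0.5]]}' >/dev/null; python3 m.py
python3 -m jog '{"xyz":[[0,0,0]],"angular":[[0,0,-0.5]]}' >/dev/null; python3 m.py
python3 -m jog '{"xyz":[[0,0,0]],"angular":[[0,0,-0.5]]}' >/dev/null; python3 m.py
```

```text
time: 44.3
tool_pos: [644.5, 5.1, 159.1]
tcp_rot: [-3.139, 0.003, 0.588]
contact_force: [0.1, 0.5, -0.8]
grip_width: 8.7
44.30 0.588 0.0682 0.0868 [ 0.1  0.5 -0.8] z159.1 w8.70 q6 -0.70
44.40 0.535 0.1143 -1.0222 [-0.4 -0.2  0. ] z159.1 w8.69 q6 -0.65
44.50 0.481 0.1141 -0.5889 [-0.9 -0.6  0.3] z159.0 w8.69 q6 -0.59
44.60 0.426 0.1966 -0.5716 [-0.2 -0.3 -0.2] z159.0 w9.12 q6 -0.54
44.70 0.372 0.1921 -0.5454 [-2.  -0.1 -0.2] z159.0 w9.07 q6 -0.48
44.80 0.318 0.1777 -0.5343 [-0.7 -2.   0.1] z158.9 w8.78 q6 -0.43
44.90 0.263 0.2089 -0.5333 [-0.9 -1.5 -1. ] z158.9 w8.90 q6 -0.38
45.00 0.209 0.2200 -0.5085 [-0.8 -0.5  1. ] z158.9 w9.00 q6 -0.32
```

```bash

python3 -m jog '{"xyz":[[0,0,0],[0,0,0],[0,0,0],[0,0,0],[0,0,0],[0,0,0]],"angular":[[0,0,-0.5],[0,0,-0.5],[0,0,-0.5],[0,0,-0.5],[0,0,-0.5],[0,0,-0.5]]}'>/dev/null ; python3 m.py
python3 -m jog '{"xyz":[[0,0,0],[0,0,0],[0,0,0],[0,0,0],[0,0,0],[0,0,0]],"angular":[[0,0,-0.5],[0,0,-0.5],[0,0,-0.5],[0,0,-0.5],[0,0,-0.5],[0,0,-0.5]]}' >/dev/null; python3 m.py
python3 -m jog '{"xyz":[[0,0,0],[0,0,0]],"angular":[[0,0,-0.5],[0,0,-0.5]]}' >/dev/null; python3 m.py
python3 -m jog '{"xyz":[[0,0,0]],"angular":[[0,0,-0.5]]}' >/dev/null; python3 m.py
python3 -m jog '{"xyz":[[0,0,0]],"angular":[[0,0,-0.5]]}' >/dev/null; python3 m.py
python3 -m jog '{"xyz":[[0,0,0]],"angular":[[0,0,-0.5]]}' >/dev/null; python3 m.py
python3 -m jog '{"xyz":[[0,0,0]],"angular":[[0,0,-0.5]]}' >/dev/null; python3 m.py
python3 -m jog '{"xyz":[[0,0,0]],"angular":[[0,0,-0.5]]}' >/dev/null; python3 m.py
python3 -m jog '{"xyz":[[0,0,0]],"angular":[[0,0,-0.5]]}' >/dev/null; python3 m.py
```

```text
45.60 -0.116 0.1967 -0.4636 [-0.2 -0.7  0. ] z158.7 w8.42 q6 0.00
46.20 -0.440 0.3538 -0.3774 [-0.7 -1.5 -0.1] z158.5 w8.97 q6 0.33
46.40 -0.548 0.2564 -0.4167 [-0.8 -0.7 -1. ] z158.4 w8.90 q6 0.44
46.50 -0.602 0.3353 -0.3571 [-1.1 -0.5 -0.1] z158.4 w8.44 q6 0.49
46.60 -0.656 0.2999 -0.4356 [-1.1 -0.7  0.1] z158.4 w8.97 q6 0.54
46.70 -0.710 0.3120 -0.4821 [-1.5 -0.   0.6] z158.4 w8.62 q6 0.60
46.80 -0.764 0.4143 -0.3390 [-1.4 -0.5 -0.1] z158.3 w9.07 q6 0.65
46.90 -0.818 0.4340 -0.3442 [-1.3 -0.3  0.4] z158.3 w9.08 q6 0.71
47.00 -0.872 0.2568 -0.4383 [-1.  -0.6 -0.4] z158.3 w8.68 q6 0.76
```

```bash

python3 -m jog '{"xyz":[[0,0,0],[0,0,0],[0,0,0],[0,0,0],[0,0,0],[0,0,0.6],[0,0,0.8],[0,0,0.8],[0,0,0.8],[0,0,0]],"angular":[[0,0,0],[0,0,0],[0,0,0],[0,0,0],[0,0,0],[0,0,0],[0,0,0],[0,0,0],[0,0,0],[0,0,0]]}' -0.3
python3 -c "
from h import *
o=obs()
p=camera_params('wrist')
im=capture('wrist');cv2.imwrite('pics/w10.png',im[:,:,::-1])
import pickle;pickle.dump((p,o),open('w10.pkl','wb'))
for n,y in(('a',-2.622),('b',-1.917),('c',-.872)):
  g=y+np.pi/2;c,q=np.cos(g),np.sin(g);s=S[n]
  print(n,[np.round(proj(p,[s[0]+k*16*c+e*4.5*q,s[1]+k*16*q-e*4.5*c,184]),1) for k in(-1,1) for e in (-1,1)])"
```

```text
time: 48.0
tool_pos: [644.1, 5.6, 223.7]
tcp_rot: [-3.14, 0.002, -0.869]
contact_force: [0.4, 0.0, 1.3]
grip_width: 59.4
t48.00 pos [644.1   5.6 223.7] rpy [-3.14e+00  2.00e-03 -8.69e-01] F [0.43 0.01 1.28] M [-0.025 -0.086 -0.019] w59.4 q [-0.11  0.57  1.17  0.    1.41  0.76]
a [array([151.5, 319.7]), array([150.4, 329.4]), array([193.4, 326.2]), array([191.9, 335.8])]
b [array([ 64.5, 205.3]), array([ 73. , 216.1]), array([102.2, 182.6]), array([110.4, 193.8])]
c [array([250. , 233.8]), array([262.9, 233.8]), array([249.9, 189.6]), array([263.4, 189.6])]
```

View pics/w10.png

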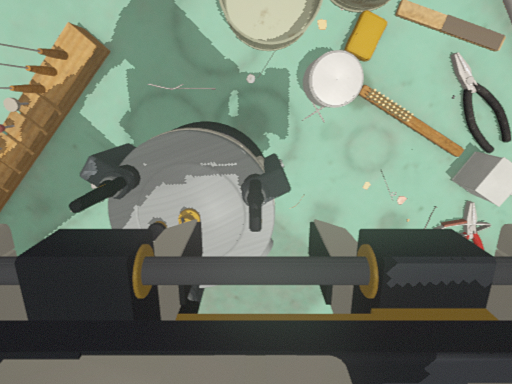

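```bash

python3 -c "
from h import *
import pickle
p,o=pickle.load(open('w8.pkl','rb'))
for n,y in(('a',-2.622),('b',-1.917),('a',-2.3)):
  g=y+np.pi/2;c,q=np.cos(g),np.sin(g);s=S[n]
  print(n,[np.round(proj(p,[s[0]+k*16*c+e*4.5*q,s[1]+k*16*q-e*4.5*c,184]),1) for k in(-1,1) for e in (-1,1)])
im=cv2.imread('pics/w8.png');cv2.imwrite('pics/w8a.png',cv2.resize(cv2.convertScaleAbs(im[180:240,370:470],alpha=2),None,fx=7,fy=7,interpolation=cv2.INTER_CUBIC))"
```

```text
a [array([414.1, 253.2]), array([423.6, 261.6]), array([454. , 216.8]), array([463.5, 225.7])]
b [array([246.9, 250.6]), array([261.3, 250.6]), array([246.5, 201.9]), array([261.7, 201.9])]
a [array([419. , 258.8]), array([431.4, 263.6]), array([445.9, 214.6]), array([458.7, 219.8])]
```

View pics/w8a.png

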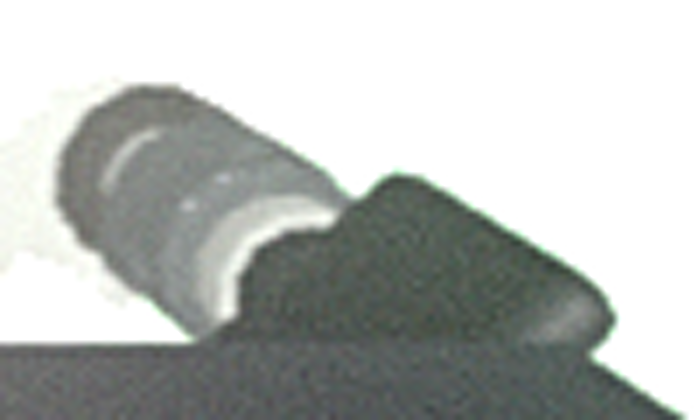

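```bash

python3 -c "
from h import *
im=capture('top');cv2.imwrite('pics/top1.png',im[:,:,::-1])
a=cv2.imread('pics/top0.png')[90:280,170:340]
cv2.imwrite('pics/cmp.png',cv2.resize(cv2.hconcat([a,im[90:280,170:340,::-1]]),None,fx=2.3,fy=2.3))
obs()"
```

```text
t48.10 pos [643.    5.7 220.9] rpy [ 3.14   0.005 -0.869] F [ 0.65  0.48 -0.15] M [ 0.035 -0.022  0.005] w59.5 q [-0.11  0.57  1.17  0.    1.41  0.76]
```

View pics/cmp.png

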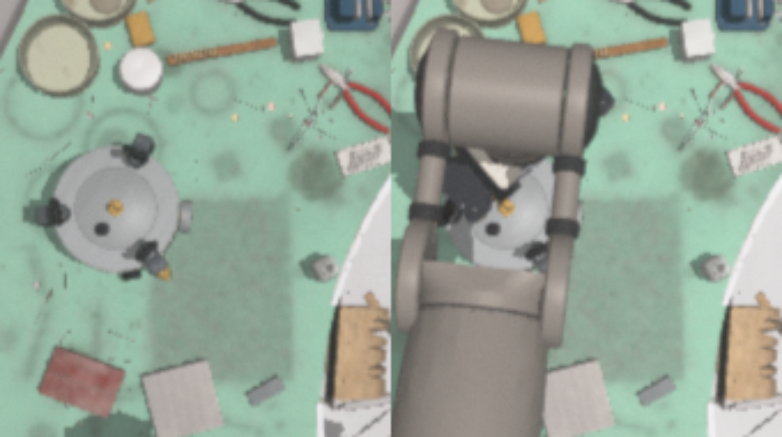

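```bash
python3 -c "
from h import *
print(bot.close_job());obs()"
```

```text
the job is handed in; nothing more can be done
None
the job is handed in; nothing more can be done
```

I brought all three screws to a light bite, gave each about a quarter turn more in the order a, b, c, and handed the job in at 48 s. The hand-in gives no verdict, so the final pressing forces are my estimates, not measurements.

| Screw | Bite felt (tool yaw, rad) | Left for light bite (past bite, rad) | Further turn (rad) | Total past bite (rad) | Estimated force (N) |
|---|---|---|---|---|---|
| a | −0.77 | 0.35 | 1.51 | 1.85 | 58–66 |
| b | −0.12 | 0.35 | 1.45 | 1.80 | 63–72 |
| c | −2.19 | 0.36 | 1.46 | 1.82 | about 68–72 |

**How the bite was felt:** I took it from the last joint's torque, which is much quieter than the wrist moment.

**What agreed:**
- Screws b and c were free for about 1.9 and 1.75 rad from where I gripped them. For b that is slightly past the stated 1.8 rad.
- Pictures after release showed tabs b and c in line with the gripper to a few degrees, and tab a about where the tool left it.
- The cup and bottle stand where they were. At hand-in the gripper was open and clear of everything.

**What was uncertain or not checked:**
- Near the end of each quarter turn the torque jumped up and down, with scattered readings implying roughly 50–60 N. I went by turn angle and the earlier smooth torque slope instead.
- I did not feel screw a again after tightening b and c. I allowed for it losing about 8 N.
- In the last overhead picture the arm hid the wax block and part of the lid. The tool never went near the block, and the visible part of the lid looked unmoved.

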